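# Load a heatsink batch onto the preheating plate

## Task

Slide the pan by its handle, never lifting it off the hotplate, from the rings to the centre of the square, and there put every finned heatsink from the carton into it; the plain spacers and bars stay in the carton. Then slide the loaded pan back so that it stands centred on the rings, and close the carton: fold the narrow flap down flat first, then the wide flap flat over it. Leave the other things on the bench alone.

Things in the scene. Friction and masses are not known exactly. Their poses are not given: they have to be found in the camera images.
- pan: an open round steel pan, outer radius 78 mm, 45 mm high, wall 3 mm, floor 4 mm thick, about 0.5 kg; origin at the centre of its underside, z up. A straight black bar handle (14 mm wide, 12 mm high) sticks out level along the pan's own -x, from 76 to 166 mm from the pan's axis, its mid-height 36 mm above the underside; at the start it points roughly towards the robot
- pan_grip (a point): a point in the middle of the handle, 115 mm from the pan's axis, 36 mm above the pan's underside (same axes as the pan): a good place to pinch it from above
- plate: a fixed two-place hotplate (cold), white with a black top, 230 mm (x) by 450 mm (y), flat top 30 mm above the table; origin at the centre of its underside
- mark_rings: the warming place: three flat white concentric rings painted on the hotplate (outer diameter 172 mm); origin at their centre on the hotplate's top. It may be the left or the right place
- mark_square: the loading place: a flat white 180 mm square outline with a small cross at its centre, painted on the hotplate; origin at its centre on the hotplate's top, 200 mm from the rings' centre
- carton: a fixed open cardboard box, outside 270 mm (x) by 220 mm (y) by 55 mm high, wall and floor 4 mm; origin at the centre of its underside, z up. Two flaps are hinged along its long sides and stand open, leaning outwards; the parts lie in it in two rows at about y = -45 and +45 mm, 60 mm apart along x
- flap_small (a joint): the narrow flap, 270 x 80 x 4 mm, hinged along the carton's -y rim: 0 when folded flat shut over the box, about 1.6 upright, up to 2.2 leaning outwards; its stiff crease (0.04 N m) holds it wherever it is left
- flap_small_hinge (a point): the middle of the narrow flap's crease, 55 mm above the table (underside of the flap); the point turns with the flap, its x along the crease
- flap_small_edge (a point): the middle of the narrow flap's free edge, 80 mm from the crease
- flap_wide (a joint): the wide flap, 270 x 150 x 4 mm, hinged along the carton's +y rim: 0 when folded flat shut (it then overlaps the narrow one by 10 mm, lying on top), up to 2.2 leaning outwards; equally stiff crease
- flap_wide_hinge (a point): the middle of the wide flap's crease, 60 mm above the table (underside of the flap); the point turns with the flap, its x along the crease
- flap_wide_edge (a point): the middle of the wide flap's free edge, 150 mm from the crease
- heatsink1: a finned aluminium heatsink: 32 x 32 mm square, 22 mm tall, four upright fins along its x; origin at the centre of its underside, z up. There are 2 to 4 heatsinks in a run, the others are absent (None from the start). At the start each present one lies flat in the carton, in any of its places
- heatsink2: a finned aluminium heatsink: 32 x 32 mm square, 22 mm tall, four upright fins along its x; origin at the centre of its underside, z up. There are 2 to 4 heatsinks in a run, the others are absent (None from the start). At the start each present one lies flat in the carton, in any of its places
- heatsink3: a finned aluminium heatsink: 32 x 32 mm square, 22 mm tall, four upright fins along its x; origin at the centre of its underside, z up. There are 2 to 4 heatsinks in a run, the others are absent (None from the start). At the start each present one lies flat in the carton, in any of its places
- heatsink4: a finned aluminium heatsink: 32 x 32 mm square, 22 mm tall, four upright fins along its x; origin at the centre of its underside, z up. There are 2 to 4 heatsinks in a run, the others are absent (None from the start). At the start each present one lies flat in the carton, in any of its places
- spacer1: a plain round aluminium spacer, 26 mm diameter, 20 mm tall, standing in the carton; stays there; origin at the centre of its underside
- spacer2: a plain round aluminium spacer, 26 mm diameter, 20 mm tall, standing in the carton; stays there; origin at the centre of its underside
- bar1: a plain aluminium bar 34 x 14 x 14 mm, without fins, lying in the carton along its own x; stays there; origin at the centre of its underside
- bar2: a plain aluminium bar 34 x 14 x 14 mm, without fins, lying in the carton along its own x; stays there; origin at the centre of its underside
- screwdriver: a screwdriver lying on the bench, near the robot on its right; bystander, leave alone; origin at its underside (screwdriver: its middle)
- flux_jar: a small jar, 48 mm diameter, 50 mm tall, beyond the carton; bystander, leave alone; origin at its underside (screwdriver: its middle)
- solder_spool: a spool, 54 mm diameter, 40 mm tall, beyond the hotplate; bystander, leave alone; origin at its underside (screwdriver: its middle)
- tip_tin: a flat tin, 70 x 50 x 20 mm, near the robot on its left; bystander, leave alone; origin at its underside (screwdriver: its middle)
Mind the look-alikes: they are no part of the job. What is shaped like the heatsink4 but pink is not meant.

How it is judged:
By the outcome, as a careful person would: the job done as asked, in the order asked, and still so for the second after the job is handed in, with the robot touching nothing.
Of heatsink1, heatsink2, heatsink3, heatsink4 only 2 to 4 are there at a start; the rules pass over those that are not, and their reading is None.
At some moment in a run one of pan may be knocked a few centimetres aside while the robot is not near it.
Once in a run the grip may slacken for a moment while it holds something.
It also fails if it takes over 210 s, if anything falls off the work surface, if the arm or the gripper's body presses on something with over 40 N, if the wrist force passes 120 N, or if a joint passes its speed limit or range.

## Robot

A 6-joint arm with a two-finger parallel gripper is mounted at the origin on the work surface. World frame = base frame: x ahead of the robot, y to its left, z up, the work surface at z = 0. Lengths are in m, angles in rad, forces in N, time in s.
With the tool pointing down it reaches from about 0.4 to 0.925 m from the base axis. Payload 3.4 kg.
Tool frame: the origin (TCP) lies at the very end of the fingers, on their centre line; the grasp point (between the pads) lies 19 mm behind it; z points along the fingers, y is the line along which they close (so a half turn about z gives the same grasp; the last joint's range is limited). The gripper opens to 85 mm and grips with 20 to 120 N. Pads are 22 mm wide; open, the fingers measure 114 mm over their backs; the gripper's body (76 mm by 85 mm) begins 54 mm behind the grasp point. The pads swing forward as they close: fully open they stand 13 mm farther back than shut.
Start: joints at [-1.3, 0.307, 1.506, -0, 1.328, -0.073], TCP at [0.194, -0.541, 0.231] pointing down, gripper open.
Joint ranges: [-3.12, 3.12], [-1.05, 2.28], [0.14, 2.33], [-1.42, 4.57], [0.1, 2.73], [-2.68, 2.68]. Speed limits (rad/s): [2.57, 2.57, 3.14, 3.14, 3.14, 3.14].

## Interface

Orientations are given as a rotation vector (axis times angle).
In Python, from cell import * gives the robot as it stands.
- The arm moves only by the shell command python3 -m inch 'ROWS' [FORCE]. ROWS is JSON, a list of rows, each an object with "turn": the turn, a rotation vector about the tool's x, y, z in rad, a list of three; "delta_pos": the shift along the tool's x, y, z in m, a list of three; "claw": the closure, from -1 (fully open) to 1 (shut). In form: [{"turn": [rx, ry, rz], "delta_pos": [x, y, z], "claw": claw}, ...]. A call has 1 to 20 rows; each row shifts and turns the commanded pose from where the row before left it, along the tool's axes as they then stand; what a row does not reach is not made up. A row lasts 1/10 s, in which the tool goes at most 50 mm and 8.59 degrees, less where a joint would pass 70% of its speed; a pose out of reach is approached as far as the arm can. A call with a gripper value outside its range is refused whole. The fingers move at their own pace and stop on an object; FORCE is the grip in N (left out, the last holds). Time passes only in rows, so rows that do not move let the fingers close. It gives the time, the measured TCP pose, the force, the opening and the grip force at its end, in the units of the state.
- sense(): the state, without advancing time (a new reading comes with each control period).
- grab_frame(name): name is "side" or "top" or "wrist"; returns a dict with "frame" (420x560x3 uint8, red, green, blue), "depth" (420x560 float32, m along the optical axis (not along the pixel's ray), 0 where there is no reading), "vertical_fov" (degrees; the focal length in pixels is half the picture's height over the tangent of half this angle, whatever the lens; pixels are square), "cx", "cy" (the principal point, pixels), "R" (3x3) and "t" (3): a world point X has camera coordinates R X + t; the wrist camera has in their place "mount" (4x4, takes a point from camera to tool coordinates, whose origin is the TCP and whose axes are the flange's). Camera axes: x right, y down, z forward; pixel columns grow to the right and rows downward; lengths in m; the calibration is good to about 2 mm. A picture is of the moment at which its call begins: read the wrist's pose just before it.
- job_done(): hands the job in; it is judged then, once.
The state is a dict: "time": time; "q": joint angles; "qvel": joint speeds; "effort": joint torques, N m; "ee_pos": TCP position; "ee_rot": TCP orientation; "ft_force": force on the tool from outside, world axes, zero at the start; "moment": the same for the moment, N m; "opening": finger opening in m; "gripper_force": force on a finger pad.
Only numpy, scipy, OpenCV 4.12 (cv2) and the standard library are available. Lean on these libraries where they do the work, as an engineer would, in place of code of your own. Each camera call takes 0.05 s, during which the arm holds its last target. There are 200 camera calls.

## Working session

There is one attempt and no reset: what is moved stays moved. The work goes in short steps, Python scripts to look and compute and a shell command to move; the robot and the scene stay as the last step left them, time stands still between calls to the robot, and variables do not carry over. Pictures are saved under pics/ and viewed, at most 14 in all, crops included, and the job is handed in when it is done.

```bash
ls; mkdir -p pics
python3 - <<'E'
from cell import *
import cv2,numpy as np
print(sense())
for n in("top","side"):
    g=grab_frame(n); np.savez(f"pics/{n}0.npz",**{k:v for k,v in g.items()})
    cv2.imwrite(f"pics/{n}0.png",g["frame"][:,:,::-1]); print(n,g["vertical_fov"],g["cx"],g["cy"],g["R"],g["t"])
print(grab_frame("wrist")["mount"])
E
```

```text
pics
{'time': 0.0, 'q': array([-1.29952399e+00,  3.07588579e-01,  1.50766747e+00, -3.35936843e-06,
        1.32836684e+00, -7.34592959e-02]), 'qvel': array([-1.64056090e-03,  5.04717732e-04, -1.57104913e-03,  7.21326478e-04,
       -4.75954353e-04, -4.81755137e-05]), 'effort': array([ 6.20423234e-04, -4.57549417e+01, -2.51914269e+01,  1.86658626e-04,
        1.31881441e-02,  2.01231774e-05]), 'ee_pos': array([ 0.19413237, -0.54051229,  0.23037432]), 'ee_rot': array([-3.09304946e+00, -5.38480618e-01,  3.19798896e-04]), 'ft_force': array([ 0.18510334, -0.99276999, -0.42397918]), 'moment': array([-0.02115037, -0.03775365, -0.01332239]), 'gripper_force': 0.0, 'opening': 0.08565150655322101}
top 55.39739000981326 281.1686580183854 209.2158956635516 [[-0.02668614 -0.99962607  0.00596417]
 [-0.98960216  0.02557406 -0.14153984]
 [ 0.14133439 -0.00967931 -0.98991459]] [0.01331333 0.5736052  1.35626617]
side 50.136253579438346 276.9138635773591 213.3047364533614 [[-0.87129851 -0.49024592  0.02231253]
 [-0.30198686  0.49976368 -0.81181291]
 [ 0.38683698 -0.71406947 -0.58349118]] [0.47566202 0.21068919 1.01142976]
[[-1.23318117e-04 -9.55520998e-01 -2.94923053e-01  7.57354472e-02]
 [ 9.99999992e-01 -1.27883769e-04 -3.80604192e-06 -2.55708623e-04]
 [-3.40791185e-05 -2.94923051e-01  9.55521006e-01 -1.41709850e-01]
 [ 0.00000000e+00  0.00000000e+00  0.00000000e+00  1.00000000e+00]]
```

View pics/top0.png

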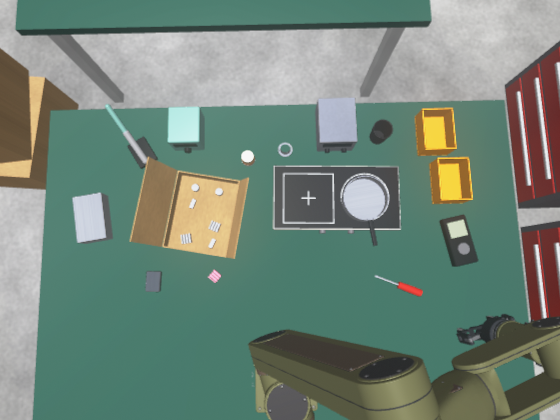

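View pics/side0.png

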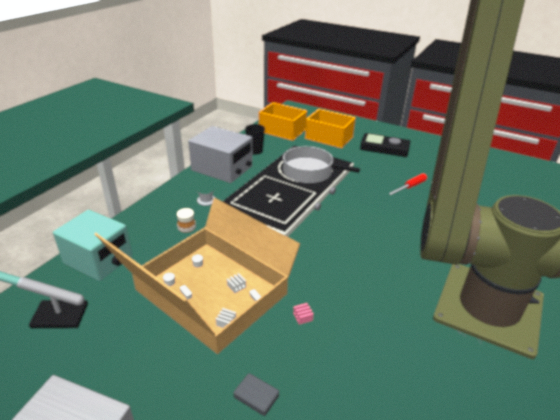

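The top view shows the square's cross at (308,198), the pan at (365,197) with its handle tip at (374,243), and the carton at (205,213). Its heatsinks are at (214,227) and (186,239), and the pink look-alike is outside at (214,276). The side view confirms two heatsinks, at (236,283) and (226,318), plus two bars and two spacers.

```bash
cat > h.py <<'E'
import numpy as np, cv2
from scipy.spatial.transform import Rotation as Ro
def K(g):
    f=g["frame"].shape[0]/2/np.tan(np.radians(float(g["vertical_fov"]))/2); return f,float(g["cx"]),float(g["cy"])
def pose(g,s=None):  # camera->world R,t
    if "mount" in g:
        T=np.eye(4);T[:3,:3]=Ro.from_rotvec(s["ee_rot"]).as_matrix();T[:3,3]=s["ee_pos"];M=T@g["mount"];return M[:3,:3],M[:3,3]
    return g["R"].T,-g["R"].T@g["t"]
def plane(g,uv,z,s=None):
    f,cx,cy=K(g);R,t=pose(g,s);uv=np.atleast_2d(uv).astype(float)
    d=np.c_[(uv[:,0]-cx)/f,(uv[:,1]-cy)/f,np.ones(len(uv))]@R.T
    return t+d*((z-t[2])/d[:,2])[:,None]
def cloud(g,s=None):
    f,cx,cy=K(g);R,t=pose(g,s);v,u=np.mgrid[:g["depth"].shape[0],:g["depth"].shape[1]];d=g["depth"]
    return np.stack([(u-cx)/f*d,(v-cy)/f*d,d],-1)@R.T+t
def proj(g,X,s=None):
    f,cx,cy=K(g);R,t=pose(g,s);c=(np.atleast_2d(X)-t)@R;return c[:,:2]/c[:,2:]*f+[cx,cy]
E
python3 - <<'E'
from h import *
np.set_printoptions(precision=4,suppress=True)
top=dict(np.load("pics/top0.npz"));side=dict(np.load("pics/side0.npz"))
for n,g in(("top",top),("side",side)):
    C=cloud(g); print(n)
    P={"top":{"cross":(308,198),"handle":(373,238),"sqTL":(283,174),"sqBR":(334,223),"hs1":(214,227),"hs2":(186,239),"cfloor":(200,220),"table":(250,260),"wideedge":(140,200),"narrowedge":(244,210),"panfloor":(365,198),"jar":(248,156)},
       "side":{"cross":(274,198),"handle":(347,167),"hs1":(236,283),"hs2":(226,318),"cfloor":(210,290),"table":(330,250),"panfloor":(307,170)}}[n]
    for k,(u,v) in P.items(): print(k,C[v,u])
C=cloud(top)
# plate plane points
m=(C[...,0]>.4)&(C[...,0]<1.2)&(abs(C[...,2]-.03)<.006)&(top["frame"].max(-1)<90)
print("plate",m.sum(),np.median(C[m],0),C[m].min(0),C[m].max(0))
big=cv2.resize(top["frame"][145:265,125:265,::-1],None,fx=5.5,fy=5,interpolation=cv2.INTER_CUBIC);cv2.imwrite("pics/carton0.png",cv2.resize(top["frame"][145:265,125:265,::-1],None,fx=5,fy=5,interpolation=cv2.INTER_CUBIC))
cv2.imwrite("pics/plate0.png",cv2.resize(top["frame"][155:255,265:410,::-1],None,fx=5,fy=5,interpolation=cv2.INTER_CUBIC))
E
```

```text
top
cross [ 0.6118 -0.0973  0.0363]
handle [ 0.4629 -0.3095  0.0717]
sqTL [ 0.7022 -0.0118  0.0288]
sqBR [ 0.5217 -0.1856  0.0304]
hs1 [0.5204 0.2372 0.0127]
hs2 [0.4811 0.3374 0.0056]
cfloor [0.5475 0.2882 0.0048]
table [ 0.4015  0.113  -0.0044]
wideedge [0.5908 0.435  0.2019]
narrowedge [0.5799 0.1312 0.0023]
panfloor [ 0.6068 -0.2983  0.0352]
jar [0.7652 0.1104 0.0507]
side
cross [ 0.6081 -0.092   0.031 ]
handle [ 0.4722 -0.301   0.0722]
hs1 [0.5157 0.2449 0.0229]
hs2 [0.4757 0.3425 0.0244]
cfloor [0.5655 0.2783 0.004 ]
table [ 0.3883 -0.0007 -0.0025]
panfloor [ 0.5685 -0.2211  0.072 ]
plate 4626 [ 0.612  -0.169   0.0307] [ 0.4006 -0.6717  0.024 ] [0.866  0.3404 0.036 ]
```

View pics/carton0.png

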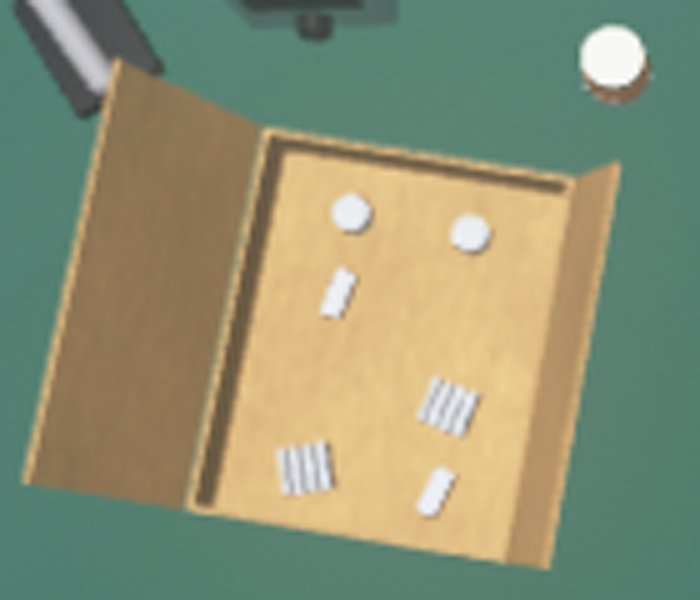

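View pics/plate0.png

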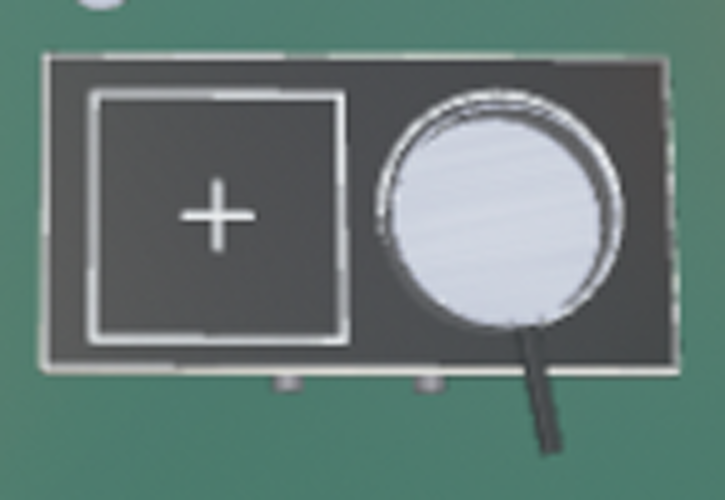

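The carton crop shows heatsinks at (450,407) and (305,468), with bars and spacers elsewhere. In the plate crop the cross is at (217,215), the pan rim is centred near (500,210), and the handle runs to (552,455).

```bash
cat >> h.py <<'E'
def yawof(s):
    X=Ro.from_rotvec(s["ee_rot"]).as_matrix()[:,0];return np.arctan2(X[1],X[0])
def to(s,x,y,z,yaw=None):
    "tool-frame shift (with the present axes) then turn about tool z (down, so minus)"
    R=Ro.from_rotvec(s["ee_rot"]).as_matrix();print("shift",(R.T@(np.array([x,y,z])-s["ee_pos"])).round(4),"yaw now",round(yawof(s),4),"tilt",R[:,2].round(4),end=" ")
    if yaw is not None: print("turn_z",round(-(yaw-yawof(s)),4),end="")
    print()
E
python3 - <<'E'
from cell import *
from h import *
np.set_printoptions(precision=4,suppress=True)
top=dict(np.load("pics/top0.npz"))
o=lambda u,v:(265+u/5-.4,155+v/5-.4)
c=lambda u,v:(125+u/5-.4,145+v/5-.4)
print("cross",plane(top,o(217,215),.03),"sq",plane(top,[o(93,93),o(343,95),o(346,340),o(92,340)],.03))
print("plate corners",plane(top,[o(43,57),o(667,61),o(677,372),o(42,372)],.03))
print("pan rim c",plane(top,o(500,210),.075),"handle",plane(top,[o(527,335),o(552,450)],.072))
print("hs1",plane(top,c(450,407),.026),"hs2",plane(top,c(305,468),.026))
k=plane(top,[c(265,130),c(190,510),c(573,180)],.055);print("carton hinge line wide ends, narrow far",k)
to(sense(),.50,-.22,.33,.2)
E
```

```text
cross [[ 0.6143 -0.0978  0.03  ]] sq [[ 0.7048 -0.0126  0.03  ]
 [ 0.6988 -0.1909  0.03  ]
 [ 0.5231 -0.185   0.03  ]
 [ 0.5278 -0.007   0.03  ]]
plate corners [[ 0.732   0.0224  0.03  ]
 [ 0.7178 -0.4241  0.03  ]
 [ 0.4946 -0.4159  0.03  ]
 [ 0.5062  0.0285  0.03  ]]
pan rim c [[ 0.6051 -0.2883  0.075 ]] handle [[ 0.5189 -0.3025  0.072 ]
 [ 0.4405 -0.3149  0.072 ]]
hs1 [[0.5225 0.2329 0.026 ]] hs2 [[0.4824 0.3341 0.026 ]]
carton hinge line wide ends, narrow far [[0.7175 0.357  0.055 ]
 [0.4536 0.4054 0.055 ]
 [0.6764 0.1421 0.055 ]]
shift [ 0.3962 -0.1986 -0.099 ] yaw now 0.3448 tilt [-0.0004  0.0015 -1.    ] turn_z 0.1448
```

```bash
python3 -m inch '[{"turn":[0,0,0],"delta_pos":[0,0,-0.04],"claw":-1},{"turn":[0,0,0],"delta_pos":[0,0,-0.04],"claw":-1},{"turn":[0,0,0],"delta_pos":[0.04,-0.02,-0.002],"claw":-1},{"turn":[0,0,0],"delta_pos":[0.04,-0.02,-0.002],"claw":-1},{"turn":[0,0,0],"delta_pos":[0.04,-0.02,-0.002],"claw":-1},{"turn":[0,0,0],"delta_pos":[0.04,-0.02,-0.002],"claw":-1},{"turn":[0,0,0],"delta_pos":[0.04,-0.02,-0.002],"claw":-1},{"turn":[0,0,0],"delta_pos":[0.04,-0.02,-0.002],"claw":-1},{"turn":[0,0,0],"delta_pos":[0.04,-0.02,-0.002],"claw":-1},{"turn":[0,0,0],"delta_pos":[0.04,-0.02,-0.002],"claw":-1},{"turn":[0,0,0],"delta_pos":[0.04,-0.02,-0.002],"claw":-1},{"turn":[0,0,0],"delta_pos":[0.04,-0.02,-0.002],"claw":-1},{"turn":[0,0,0.145],"delta_pos":[0,0,0],"claw":-1},{"turn":[0,0,0],"delta_pos":[0,0,0],"claw":-1},{"turn":[0,0,0],"delta_pos":[0,0,0],"claw":-1}]' 60
python3 - <<'E'
from cell import *
from h import *
s=sense();g=grab_frame("wrist");np.savez("pics/w1.npz",**g,ee_pos=s["ee_pos"],ee_rot=s["ee_rot"]);cv2.imwrite("pics/w1.png",g["frame"][:,:,::-1]);to(s,.5,-.22,.33,.2)
E
```

```text
time: 1.65
ee_pos: [0.5028, -0.2177, 0.3309]
ee_rot: [-3.125, -0.318, 0.002]
ft_force: [-0.2, -0.2, -0.1]
opening: 0.0854
gripper_force: 0.0
shift [-0.0032  0.0016  0.0009] yaw now 0.2031 tilt [-1.e-03  1.e-04 -1.e+00] turn_z 0.0031
```

View pics/w1.png

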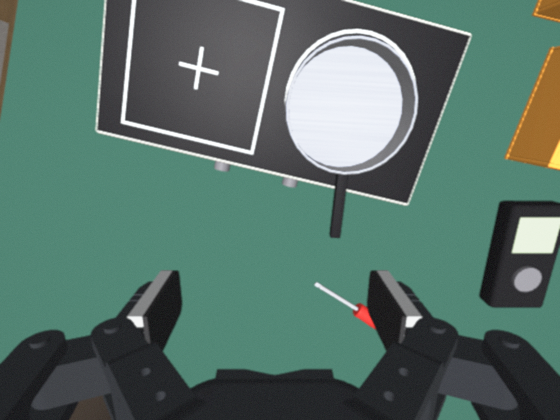

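The wrist view shows the cross at (198,68), the pan rim near (352,100), and the handle from (342,178) to (336,236).

```bash
cat >> h.py <<'E'
def load(n):
    g=dict(np.load(n));return g,({"ee_pos":g["ee_pos"],"ee_rot":g["ee_rot"]} if "ee_pos" in g else None)
def circ(P):
    A=np.c_[2*P[:,:2],np.ones(len(P))];x=np.linalg.lstsq(A,(P[:,:2]**2).sum(1),rcond=None)[0];return x[:2],np.sqrt(x[2]+x[:2]@x[:2])
def rimpan(g,s,guess,z=.075,n=120,rmin=.070,rmax=.090):
    "outer rim: strongest outward bright-to-dark step along rays cast on plane z; robust circle"
    gray=cv2.GaussianBlur(cv2.cvtColor(g["frame"],cv2.COLOR_RGB2GRAY),(3,3),0).astype(np.float32)
    c=np.array(guess,float)
    for it in range(4):
        r=np.arange(rmin,rmax,.0005);pts=[]
        for a in np.linspace(0,2*np.pi,n,endpoint=False):
            X=np.c_[c[0]+r*np.cos(a),c[1]+r*np.sin(a),np.full(len(r),z)];uv=proj(g,X,s).astype(np.float32)
            p=cv2.remap(gray,uv[:,:1].copy(),uv[:,1:].copy(),cv2.INTER_LINEAR)[:,0];d=np.diff(p);k=d.argmin()
            if d[k]<-3: pts.append(X[k])
        P=np.array(pts)
        for _ in range(6):
            cc,R=circ(P);e=abs(np.hypot(*(P[:,:2]-cc).T)-R);P=P[e<max(.0015,1.5*np.median(e))]
        c=cc
    return c,R,len(P)
def handle(g,s,z=.072,box=None,th=60):
    "dark handle over green table: centreline on plane z"
    f=g["frame"].astype(int);m=((f.max(-1)<th)).astype(np.uint8)
    x0,y0,x1,y1=box;mm=np.zeros_like(m);mm[y0:y1,x0:x1]=m[y0:y1,x0:x1]
    v,u=np.nonzero(mm);P=plane(g,np.c_[u,v],z,s)[:,:2];c=P.mean(0);w=np.linalg.svd(P-c,full_matrices=False)[2][0];w*=np.sign(w[0]);t=(P-c)@w
    return c,np.arctan2(w[1],w[0]),c+w*np.percentile(t,1),c+w*np.percentile(t,99),len(P)
E
python3 - <<'E'
from h import *
np.set_printoptions(precision=4,suppress=True)
g,s=load("pics/w1.npz")
print("rim",rimpan(g,s,(.605,-.29)))
print("handle",handle(g,s,box=(322,195,352,245)))
t,_=load("pics/top0.npz");print("rim top",rimpan(t,None,(.605,-.29)))
print("cross",plane(g,(198,68),.03,s),"top cross",plane(t,(308,197.6),.03))
C=cloud(g,s)
for n,(u,v) in dict(cross=(199,67),handle=(339,210),plate=(170,100),panfloor=(350,110),table=(200,220)).items(): print(n,C[v,u])
print("corners",plane(g,[(97,130),(408,204),(470,35)],.03,s))
print("sq",plane(g,[(283,10),(253,153),(122,122)],.03,s))
E
```

```text
rim (array([ 0.605 , -0.2884]), np.float64(0.08006036685764177), 86)
handle (array([ 0.466 , -0.3086]), np.float64(0.13828735407224302), array([ 0.441 , -0.3121]), array([ 0.4972, -0.3043]), 331)
rim top (array([ 0.608 , -0.2895]), np.float64(0.08255243033301585), 58)
cross [[ 0.6131 -0.096   0.03  ]] top cross [[ 0.6143 -0.0978  0.03  ]]
cross [ 0.6145 -0.097   0.0298]
handle [ 0.4775 -0.3092  0.0718]
plate [ 0.5676 -0.0651  0.0296]
panfloor [ 0.6027 -0.2978  0.0346]
table [ 0.3994 -0.1202 -0.0024]
corners [[ 0.51    0.0266  0.03  ]
 [ 0.4958 -0.4151  0.03  ]
 [ 0.718  -0.4202  0.03  ]]
sq [[ 0.6978 -0.1882  0.03  ]
 [ 0.5221 -0.1839  0.03  ]
 [ 0.5271 -0.0056  0.03  ]]
```

Run:
```python
from cell import *
from h import *
s=sense();to(s,.4885,-.305,.10,.138)
```

```text
shift [-0.031   0.0824  0.231 ] yaw now 0.2018 tilt [-8.e-04  1.e-04 -1.e+00] turn_z 0.0638
```

```bash
python3 -m inch '[{"turn":[0,0,0],"delta_pos":[-0.01,0.027,0.04],"claw":-1},{"turn":[0,0,0],"delta_pos":[-0.01,0.027,0.04],"claw":-1},{"turn":[0,0,0],"delta_pos":[-0.011,0.028,0.04],"claw":-1},{"turn":[0,0,0.064],"delta_pos":[0,0,0.04],"claw":-1},{"turn":[0,0,0],"delta_pos":[0,0,0.04],"claw":-1},{"turn":[0,0,0],"delta_pos":[0,0,0.03],"claw":-0.5},{"turn":[0,0,0],"delta_pos":[0,0,0],"claw":-0.3},{"turn":[0,0,0],"delta_pos":[0,0,0],"claw":-0.3},{"turn":[0,0,0],"delta_pos":[0,0,0],"claw":-0.3}]' 60
python3 - <<'E'
from cell import *
from h import *
s=sense();g=grab_frame("wrist");np.savez("pics/w2.npz",**g,ee_pos=s["ee_pos"],ee_rot=s["ee_rot"])
to(s,.4885,-.305,.05,.138);print(s["opening"])
print(handle(g,s,box=(240,100,320,330),th=50)); cv2.imwrite("pics/w2.png",g["frame"][:,:,::-1])
E
```

```text
time: 2.6
ee_pos: [0.4902, -0.3057, 0.1034]
ee_rot: [3.132, 0.213, 0.004]
ft_force: [0.1, 0.3, 0.9]
opening: 0.0557
gripper_force: 0.0
shift [-0.0017 -0.001   0.0534] yaw now 0.1356 tilt [ 0.003  -0.0023 -1.    ] turn_z -0.0024
0.05569059415906014
(array([ 0.47966739, -0.31036352]), np.float64(0.13004694085660673), array([ 0.44095082, -0.31542707]), array([ 0.52412044, -0.30454973]), 312)
```

View pics/w2.png

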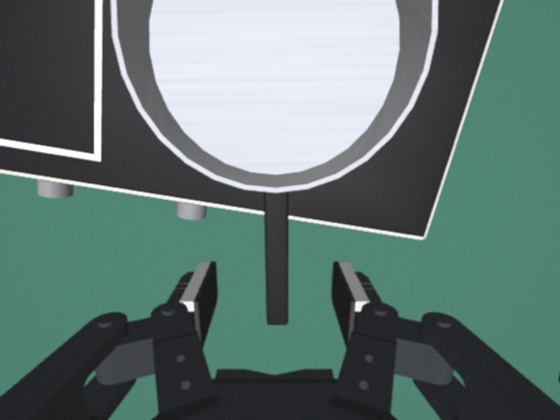

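The handle is centred between the pads: its column is about 277 and the pad mid is about 274. I'll descend and pinch.

```bash
python3 -m inch '[{"turn":[0,0,0],"delta_pos":[0,0,0.03],"claw":-0.3},{"turn":[0,0,0],"delta_pos":[0,0,0.023],"claw":-0.3},{"turn":[0,0,0],"delta_pos":[0,0,0],"claw":-0.3},{"turn":[0,0,0],"delta_pos":[0,0,0],"claw":0.2},{"turn":[0,0,0],"delta_pos":[0,0,0],"claw":0.5},{"turn":[0,0,0],"delta_pos":[0,0,0],"claw":1},{"turn":[0,0,0],"delta_pos":[0,0,0],"claw":1},{"turn":[0,0,0],"delta_pos":[0,0,0],"claw":1},{"turn":[0,0,0],"delta_pos":[0,0,0],"claw":1}]' 60
python3 - <<'E'
from cell import *
from h import *
s=sense();p=s["ee_pos"];print(p);to(s,p[0]+.0085,p[1]+.1925,p[2],.138)
E
```

```text
time: 3.55
ee_pos: [0.4904, -0.3052, 0.0503]
ee_rot: [3.132, 0.213, 0.005]
ft_force: [-1.3, 0.5, 6.4]
opening: 0.0126
gripper_force: 59.1
[ 0.49036911 -0.30523605  0.05033585]
shift [ 0.0345 -0.1896 -0.0004] yaw now 0.1358 tilt [ 0.0031 -0.0024 -1.    ] turn_z -0.0022
```

```bash
python3 -m inch '[{"turn":[0,0,0],"delta_pos":[0.001,-0.005,0],"claw":1},{"turn":[0,0,0],"delta_pos":[0.0018,-0.01,0],"claw":1},{"turn":[0,0,0],"delta_pos":[0.0018,-0.01,0],"claw":1},{"turn":[0,0,0],"delta_pos":[0.0018,-0.01,0],"claw":1},{"turn":[0,0,0],"delta_pos":[0.0018,-0.01,0],"claw":1},{"turn":[0,0,0],"delta_pos":[0.0018,-0.01,0],"claw":1},{"turn":[0,0,0],"delta_pos":[0.0018,-0.01,0],"claw":1},{"turn":[0,0,0],"delta_pos":[0.0018,-0.01,0],"claw":1},{"turn":[0,0,0],"delta_pos":[0.0018,-0.01,0],"claw":1},{"turn":[0,0,0],"delta_pos":[0.0018,-0.01,0],"claw":1},{"turn":[0,0,0],"delta_pos":[0.0018,-0.01,0],"claw":1},{"turn":[0,0,0],"delta_pos":[0.0018,-0.01,0],"claw":1}]' 60
python3 - <<'E'
from cell import *
from h import *
s=sense();to(s,.4904+.0085,-.3052+.1925,.0503,.138)
g=grab_frame("wrist");print(rimpan(g,s,s["ee_pos"][:2]+.115*np.array([.99,.136])))
E
```

```text
time: 4.75
ee_pos: [0.4966, -0.1896, 0.0503]
ee_rot: [3.13, 0.212, 0.008]
ft_force: [-0.8, -5.0, 4.6]
opening: 0.0126
gripper_force: 59.1
shift [ 0.0127 -0.0758 -0.0003] yaw now 0.1352 tilt [ 0.0054 -0.0044 -1.    ] turn_z -0.0028
(array([ 0.60804786, -0.17526615]), np.float64(0.0766671409184002), 52)
```

```bash
python3 -m inch '[{"turn":[0,0,0],"delta_pos":[0.0017,-0.01,0],"claw":1},{"turn":[0,0,0],"delta_pos":[0.0017,-0.01,0],"claw":1},{"turn":[0,0,0],"delta_pos":[0.0017,-0.01,0],"claw":1},{"turn":[0,0,0],"delta_pos":[0.0017,-0.01,0],"claw":1},{"turn":[0,0,0],"delta_pos":[0.0017,-0.01,0],"claw":1},{"turn":[0,0,0],"delta_pos":[0.0017,-0.01,0],"claw":1},{"turn":[0,0,0],"delta_pos":[0.0015,-0.009,0],"claw":1},{"turn":[0,0,0],"delta_pos":[0.001,-0.006,0],"claw":1},{"turn":[0,0,0],"delta_pos":[0,0,0],"claw":1},{"turn":[0,0,0],"delta_pos":[0,0,0],"claw":1}]' 60
python3 - <<'E'
from cell import *
from h import *
s=sense();to(s,.4904+.0085,-.3052+.1925,.0503,.138)
g=grab_frame("top");np.savez("pics/top1.npz",**g);cv2.imwrite("pics/top1.png",cv2.resize(g["frame"][155:255,265:410,::-1],None,fx=5,fy=5,interpolation=cv2.INTER_CUBIC));print(rimpan(g,None,(.613,-.097)))
E
```

```text
time: 5.8
ee_pos: [0.499, -0.1122, 0.0503]
ee_rot: [3.132, 0.213, 0.008]
ft_force: [1.1, -1.4, 7.1]
opening: 0.0127
gripper_force: 61.7
shift [-0.0002  0.0005  0.    ] yaw now 0.1357 tilt [ 0.0054 -0.0018 -1.    ] turn_z -0.0023
(array([ 0.61295535, -0.10186596]), np.float64(0.08043884920548057), 42)
```

View pics/top1.png

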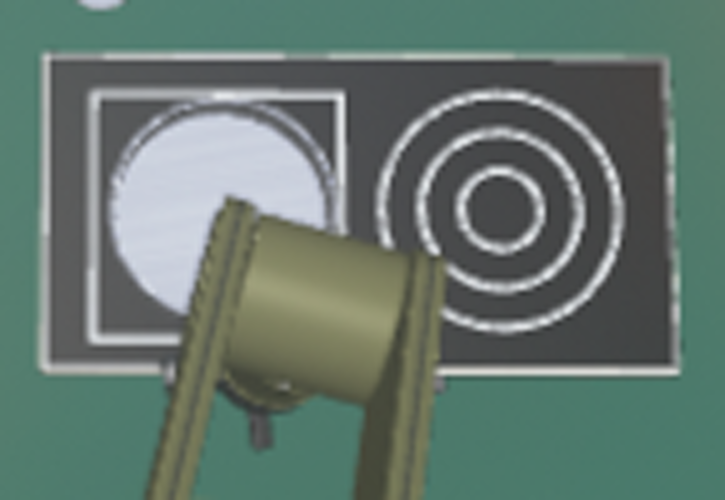

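The pan is now inside the square, and the three rings are exposed around crop pixel (501,210). I'll release, rise and measure.

```bash
python3 -m inch '[{"turn":[0,0,0],"delta_pos":[0,0,0],"claw":0.3},{"turn":[0,0,0],"delta_pos":[0,0,0],"claw":-0.3},{"turn":[0,0,0],"delta_pos":[0,0,0],"claw":-0.3},{"turn":[0,0,0],"delta_pos":[0,0,0],"claw":-0.3},{"turn":[0,0,0],"delta_pos":[0,0,-0.02],"claw":-0.3},{"turn":[0,0,0],"delta_pos":[0,0,-0.04],"claw":-0.3},{"turn":[0,0,0],"delta_pos":[0,0,-0.05],"claw":-0.3},{"turn":[0,0,0],"delta_pos":[0,0.02,-0.05],"claw":-0.3},{"turn":[0,0,0],"delta_pos":[0,0.02,-0.05],"claw":-0.3},{"turn":[0,0,0],"delta_pos":[0,0.02,-0.05],"claw":-0.3},{"turn":[0,0,0],"delta_pos":[0,0,0],"claw":-0.3},{"turn":[0,0,0],"delta_pos":[0,0,0],"claw":-0.3}]' 60
python3 - <<'E'
from cell import *
from h import *
np.set_printoptions(precision=4,suppress=True)
s=sense();g=grab_frame("wrist");np.savez("pics/w3.npz",**g,ee_pos=s["ee_pos"],ee_rot=s["ee_rot"]);cv2.imwrite("pics/w3.png",g["frame"][:,:,::-1])
print(rimpan(g,s,(.613,-.097)));print("tcp",s["ee_pos"],yawof(s))
print("rings wrist",rimpan(g,s,(.607,-.296),z=.03,rmin=.078,rmax=.093))
t=grab_frame("top");np.savez("pics/top2.npz",**t)
print("rings top",rimpan(t,None,(.607,-.296),z=.03,rmin=.078,rmax=.093))
E
```

```text
time: 7.05
ee_pos: [0.5045, -0.1672, 0.2986]
ee_rot: [3.134, 0.212, 0.004]
ft_force: [-0.2, 0.7, 0.1]
opening: 0.0559
gripper_force: 0.0
(array([ 0.6105, -0.0974]), np.float64(0.07749406579866193), 57)
tcp [ 0.5045 -0.1672  0.2986] 0.13483167130064558
rings wrist (array([ 0.6119, -0.2964]), np.float64(0.08611738580747218), 120)
rings top (array([ 0.6268, -0.3163]), np.float64(0.0969654305859734), 10)
```

View pics/w3.png

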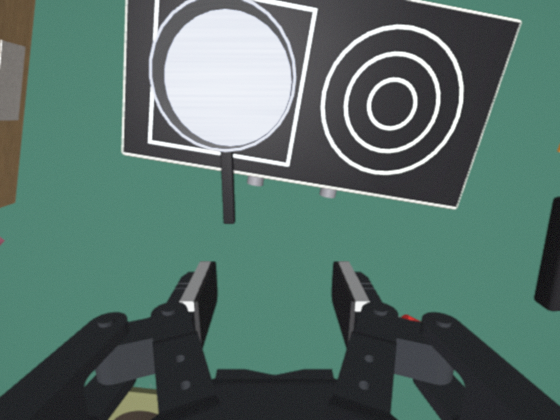

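Run:
```python
from h import *
np.set_printoptions(precision=4,suppress=True)
g,s=load("pics/w3.npz")
P=plane(g,[(149,143),(316,10),(288,164)],.03,s);print(P,P[:2].mean(0),np.linalg.norm(P[0]-P[2]),np.linalg.norm(P[1]-P[2]))
C=cloud(g,s);print([C[v,u,2].round(4) for u,v in((392,103),(228,190),(230,80),(100,250))])
t,_=load("pics/top2.npz");print(rimpan(t,None,(.611,-.097)))
print(handle(g,s,box=(210,172,250,230)))
c=lambda u,v:(265+u/5-.4,155+v/5-.4)
print("rings top",plane(t,c(501,210),.03),"cross top",plane(t,c(217,215),.03))
```

```text
[[ 0.5257 -0.0055  0.03  ]
 [ 0.6983 -0.1884  0.03  ]
 [ 0.5231 -0.1826  0.03  ]] [ 0.612 -0.097  0.03 ] 0.1771421722837759 0.17528909509742105
[np.float64(0.0325), np.float64(0.0688), np.float64(0.0326), np.float64(0.0004)]
(array([ 0.6136, -0.1011]), np.float64(0.07998456992117535), 52)
(array([ 0.4684, -0.1187]), np.float64(-0.0030472153715723404), array([ 0.4492, -0.1186]), array([ 0.5086, -0.1188]), 199)
rings top [[ 0.6127 -0.299   0.03  ]] cross top [[ 0.6143 -0.0978  0.03  ]]
```

Run:
```python
from cell import *
from h import *
s=sense();to(s,.46,.27,.34,-.1)
```

```text
shift [ 0.0165 -0.4377 -0.0432] yaw now 0.1358 tilt [-0.0032  0.0016 -1.    ] turn_z 0.2358
```

```bash
python3 -m inch '[{"turn":[0,0,0],"delta_pos":[0.001,-0.02,-0.02],"claw":-0.3},{"turn":[0,0,0],"delta_pos":[0.001,-0.038,-0.023],"claw":-0.3},{"turn":[0,0,0],"delta_pos":[0.0015,-0.038,0],"claw":-0.3},{"turn":[0,0,0],"delta_pos":[0.0015,-0.038,0],"claw":-0.3},{"turn":[0,0,0],"delta_pos":[0.0015,-0.038,0],"claw":-0.3},{"turn":[0,0,0],"delta_pos":[0.0015,-0.038,0],"claw":-0.3},{"turn":[0,0,0],"delta_pos":[0.0015,-0.038,0],"claw":-0.3},{"turn":[0,0,0],"delta_pos":[0.0015,-0.038,0],"claw":-0.3},{"turn":[0,0,0],"delta_pos":[0.0015,-0.038,0],"claw":-0.3},{"turn":[0,0,0],"delta_pos":[0.0015,-0.038,0],"claw":-0.3},{"turn":[0,0,0],"delta_pos":[0.0015,-0.038,0],"claw":-0.3},{"turn":[0,0,0],"delta_pos":[0.0015,-0.038,0],"claw":-0.3},{"turn":[0,0,0.12],"delta_pos":[0,0,0],"claw":-0.3},{"turn":[0,0,0.116],"delta_pos":[0,0,0],"claw":-0.3},{"turn":[0,0,0],"delta_pos":[0,0,0],"claw":-0.3},{"turn":[0,0,0],"delta_pos":[0,0,0],"claw":-0.3}]' 60
python3 - <<'E'
from cell import *
from h import *
s=sense();g=grab_frame("wrist");np.savez("pics/w4.npz",**g,ee_pos=s["ee_pos"],ee_rot=s["ee_rot"]);cv2.imwrite("pics/w4.png",g["frame"][:,:,::-1])
to(s,.46,.27,.34,-.1)
E
```

```text
time: 8.75
ee_pos: [0.4606, 0.2696, 0.3388]
ee_rot: [3.136, -0.152, -0.005]
ft_force: [-0.1, 0.1, 0.1]
opening: 0.0552
gripper_force: 0.0
shift [-0.0006 -0.0004 -0.0012] yaw now -0.0969 tilt [-0.0033 -0.0015 -1.    ] turn_z 0.0031
```

View pics/w4.png

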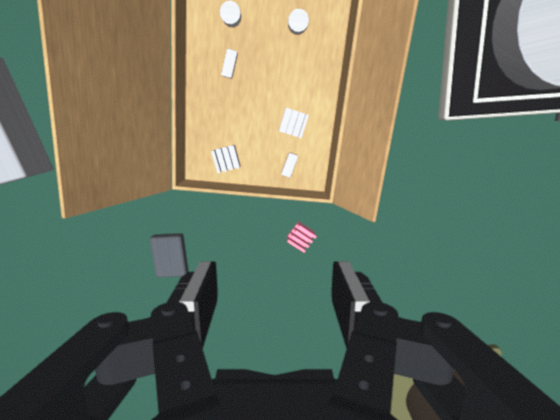

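The wrist view shows heatsinks at (226,158) and (293,123), bars at (229,63) and (290,165), and spacers at (230,12) and (298,20). The pink one stays outside at (302,237).

```bash
cat >> h.py <<'E'
def hs(g,s,px,w=26,z=.026):
    "heatsink: bright blob round px; rect of its top on plane z -> centre, size, fin yaw"
    x,y=map(int,px);y0=max(0,y-w);x0=max(0,x-w);f=g["frame"][y0:y+w,x0:x+w].astype(int)
    m=((f.max(-1)-f.min(-1)<40)&(f.max(-1)>150)).astype(np.uint8);m0=m.copy()
    m=cv2.morphologyEx(m,cv2.MORPH_CLOSE,np.ones((7,7),np.uint8))
    n,L,st,_=cv2.connectedComponentsWithStats(m);k=1+st[1:,4].argmax()
    v,u=np.nonzero((L==k));P=(plane(g,np.c_[u+x0,v+y0],z,s)[:,:2]*1e4).astype(np.float32)
    r=cv2.minAreaRect(P);c=np.array(r[0])/1e4;sz=np.array(r[1])/1e4;a=np.radians(r[2])
    # fins: direction of least gradient
    gy=cv2.cvtColor(g["frame"],cv2.COLOR_RGB2GRAY)[y0:y+w,x0:x+w].astype(np.float32);er=cv2.erode((L==k).astype(np.uint8),np.ones((5,5),np.uint8))>0
    gx_,gy_=cv2.Sobel(gy,5,1,0)[er],cv2.Sobel(gy,5,0,1)[er];w_,V=np.linalg.eigh(np.array([[gx_@gx_,gx_@gy_],[gx_@gy_,gy_@gy_]]))
    e=plane(g,[[x,y],np.array([x,y])+10*V[:,0]],z,s);d=e[1]-e[0];b=np.arctan(d[1]/d[0])
    return c,sz,np.degrees(a),np.degrees(b),np.degrees([yawof(s)] if s else [0])
E
python3 - <<'E'
from h import *
np.set_printoptions(precision=4,suppress=True)
g,s=load("pics/w4.npz");C=cloud(g,s)
for p in((293,123),(226,158)): print(hs(g,s,p),"z",np.percentile(C[p[1]-8:p[1]+8,p[0]-8:p[0]+8,2],[5,95]).round(4))
print("floor z",C[90:110,255:265,2].mean())
print("rim",plane(g,[(174,187),(331,201),(355,10),(183,5)],.055,s))
print("flap edges cloud",C[214,66],C[100,50],C[100,405],C[215,374],C[218,374])
E
```

```text
(array([0.5226, 0.2372]), array([0.0331, 0.0325]), np.float64(66.95523071289062), np.float64(-20.987726962183483), array([-5.5503])) z [0.0077 0.0262]
(array([0.4829, 0.3364]), array([0.0336, 0.035 ]), np.float64(7.648149967193604), np.float64(6.616062197439317), array([-5.5503])) z [0.0079 0.026 ]
floor z 0.007773505325222085
rim [[0.4552 0.4065 0.055 ]
 [0.4148 0.1951 0.055 ]
 [0.6421 0.1572 0.055 ]
 [0.6663 0.3554 0.055 ]]
flap edges cloud [0.4669 0.4629 0.1972] [0.5654 0.4469 0.1979] [0.5371 0.0754 0.0001] [0.4135 0.1575 0.1265] [0.4093 0.1571 0.125 ]
```

Run:
```python
from cell import *
from h import *
s=sense();to(s,.5226,.2372,.14,-.375)
```

```text
shift [0.065  0.0257 0.1992] yaw now -0.0977 tilt [-0.0025 -0.0012 -1.    ] turn_z 0.2773
```

```bash
python3 -m inch '[{"turn":[0,0,0],"delta_pos":[0.033,0.013,0.04],"claw":-0.3},{"turn":[0,0,0],"delta_pos":[0.032,0.0127,0.04],"claw":-0.3},{"turn":[0,0,0.14],"delta_pos":[0,0,0.04],"claw":-0.3},{"turn":[0,0,0.137],"delta_pos":[0,0,0.04],"claw":-0.3},{"turn":[0,0,0],"delta_pos":[0,0,0.039],"claw":-0.3},{"turn":[0,0,0],"delta_pos":[0,0,0],"claw":-0.3},{"turn":[0,0,0],"delta_pos":[0,0,0],"claw":-0.3}]' 40
python3 - <<'E'
from cell import *
from h import *
np.set_printoptions(precision=4,suppress=True)
s=sense();g=grab_frame("wrist");np.savez("pics/w5.npz",**g,ee_pos=s["ee_pos"],ee_rot=s["ee_rot"]);cv2.imwrite("pics/w5.png",g["frame"][:,:,::-1])
p=proj(g,[.5226,.2372,.026],s)[0];print(p,hs(g,s,p,w=55));to(s,.5226,.2372,.008,-.375)
E
```

```text
time: 9.5
ee_pos: [0.5199, 0.239, 0.1461]
ee_rot: [3.085, -0.588, -0.003]
ft_force: [0.2, -0.4, 0.1]
opening: 0.0553
gripper_force: 0.0
[275.3251 203.8622] (array([0.5245, 0.236 ]), array([0.0321, 0.0365]), np.float64(67.2112045288086), np.float64(-24.57097716732172), array([-21.5736]))
shift [0.0034 0.0005 0.1381] yaw now -0.3765 tilt [-0.0018 -0.0006 -1.    ] turn_z -0.0015
```

View pics/w5.png

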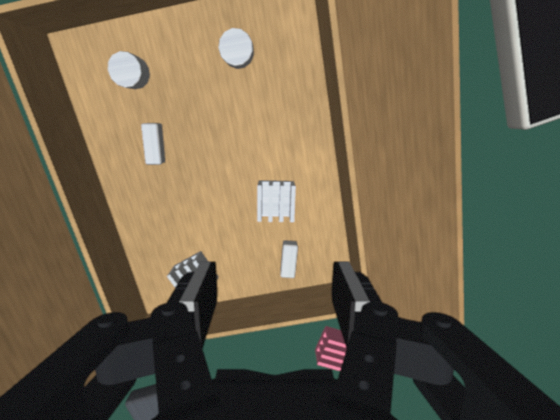

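```bash
python3 -m inch '[{"turn":[0,0,0],"delta_pos":[0.0035,0.0007,0.04],"claw":-0.3},{"turn":[0,0,0],"delta_pos":[0,0,0.04],"claw":-0.3},{"turn":[0,0,0],"delta_pos":[0,0,0.03],"claw":-0.3},{"turn":[0,0,0],"delta_pos":[0,0,0.018],"claw":-0.3},{"turn":[0,0,0],"delta_pos":[0,0,0.01],"claw":-0.3},{"turn":[0,0,0],"delta_pos":[0,0,0],"claw":-0.3},{"turn":[0,0,0],"delta_pos":[0,0,0],"claw":0.1},{"turn":[0,0,0],"delta_pos":[0,0,0],"claw":0.3},{"turn":[0,0,0],"delta_pos":[0,0,0],"claw":1},{"turn":[0,0,0],"delta_pos":[0,0,0],"claw":1},{"turn":[0,0,0],"delta_pos":[0,0,0],"claw":1}]' 40
```

```text
time: 10.65
ee_pos: [0.5248, 0.2382, 0.0104]
ee_rot: [-3.084, 0.588, -0.006]
ft_force: [0.1, 0.0, 6.6]
opening: 0.0309
gripper_force: 41.0
```

```bash
python3 -m inch '[{"turn":[0,0,0],"delta_pos":[0,0,-0.02],"claw":1},{"turn":[0,0,0],"delta_pos":[0,0,-0.04],"claw":1},{"turn":[0,0,0],"delta_pos":[0,0,-0.05],"claw":1},{"turn":[0,0,0],"delta_pos":[0,0,-0.05],"claw":1},{"turn":[0,0,0],"delta_pos":[0,0,-0.04],"claw":1},{"turn":[0,0,0],"delta_pos":[0.009,0.014,-0.02],"claw":1},{"turn":[0,0,0],"delta_pos":[0.019,0.031,0],"claw":1},{"turn":[0,0,0],"delta_pos":[0.019,0.031,0],"claw":1},{"turn":[0,0,0],"delta_pos":[0.019,0.031,0],"claw":1},{"turn":[0,0,0],"delta_pos":[0.019,0.031,0],"claw":1},{"turn":[0,0,0],"delta_pos":[0.019,0.031,0],"claw":1},{"turn":[0,0,0],"delta_pos":[0.019,0.031,0],"claw":1},{"turn":[0,0,0],"delta_pos":[0.019,0.031,0],"claw":1},{"turn":[0,0,0],"delta_pos":[0.019,0.031,0],"claw":1},{"turn":[0,0,0],"delta_pos":[0.019,0.027,0],"claw":1},{"turn":[0,0,-0.125],"delta_pos":[0,0,0],"claw":1},{"turn":[0,0,-0.125],"delta_pos":[0,0,0],"claw":1},{"turn":[0,0,-0.125],"delta_pos":[0,0,0],"claw":1},{"turn":[0,0,0],"delta_pos":[0,0,0],"claw":1},{"turn":[0,0,0],"delta_pos":[0,0,0],"claw":1}]' 40
python3 - <<'E'
from cell import *
from h import *
s=sense();g=grab_frame("wrist");np.savez("pics/w6.npz",**g,ee_pos=s["ee_pos"],ee_rot=s["ee_rot"]);cv2.imwrite("pics/w6.png",g["frame"][:,:,::-1])
t=grab_frame("top");print(rimpan(g,s,(.611,-.097)),rimpan(t,None,(.613,-.099)))
to(s,.586,-.0972,.06,0)
E
```

```text
time: 12.65
ee_pos: [0.5839, -0.0974, 0.2288]
ee_rot: [3.141, -0.008, 0.001]
ft_force: [-0.1, 0.5, -0.6]
opening: 0.0309
gripper_force: 40.1
(array([ 0.61081573, -0.09711758]), np.float64(0.07738764885365779), 60) (array([ 0.61265038, -0.10007105]), np.float64(0.07916912163823898), 47)
shift [ 0.002  -0.0003  0.1688] yaw now -0.0051 tilt [ 6.e-04 -1.e-04 -1.e+00] turn_z -0.0051
```

View pics/w6.png

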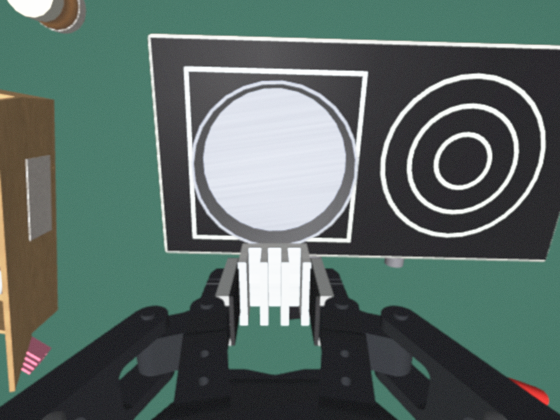

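The heatsink is held between the pads at (274,290), and the pan is still in the square. Lowering it in.

```bash
python3 -m inch '[{"turn":[0,0,0],"delta_pos":[0.002,0,0.04],"claw":1},{"turn":[0,0,0],"delta_pos":[0,0,0.05],"claw":1},{"turn":[0,0,0],"delta_pos":[0,0,0.05],"claw":1},{"turn":[0,0,0],"delta_pos":[0,0,0.03],"claw":1},{"turn":[0,0,0],"delta_pos":[0,0,0.01],"claw":1},{"turn":[0,0,0],"delta_pos":[0,0,0.004],"claw":1},{"turn":[0,0,0],"delta_pos":[0,0,0],"claw":1},{"turn":[0,0,0],"delta_pos":[0,0,0],"claw":0.2},{"turn":[0,0,0],"delta_pos":[0,0,0],"claw":-0.2},{"turn":[0,0,0],"delta_pos":[0,0,0],"claw":-0.2},{"turn":[0,0,0],"delta_pos":[0,0,0],"claw":-0.2}]' 40
python3 -m inch '[{"turn":[0,0,0],"delta_pos":[0,0,-0.03],"claw":-0.2},{"turn":[0,0,0],"delta_pos":[0,0,-0.05],"claw":-0.2},{"turn":[0,0,0],"delta_pos":[0,0,-0.05],"claw":-0.3},{"turn":[0,0,0],"delta_pos":[0,0,-0.05],"claw":-0.3}]'
python3 - <<'E'
from cell import *
from h import *
s=sense();to(s,.4829,.3364,.20,.12)
E
```

```text
time: 13.85
ee_pos: [0.5865, -0.0976, 0.0453]
ee_rot: [3.141, -0.004, 0.003]
ft_force: [0.3, 0.1, -0.7]
opening: 0.0514
gripper_force: 0.0
time: 14.25
ee_pos: [0.5855, -0.0974, 0.2263]
ee_rot: [-3.142, 0.004, 0.0]
ft_force: [0.1, 0.4, -0.8]
opening: 0.0556
gripper_force: 0.0
shift [-0.1036 -0.4336  0.0263] yaw now -0.0023 tilt [-2.e-04  1.e-04 -1.e+00] turn_z -0.1223
```

```bash
python3 -m inch '[{"turn":[0,0,0],"delta_pos":[-0.005,-0.021,-0.025],"claw":-0.3},{"turn":[0,0,0],"delta_pos":[-0.0085,-0.0355,0],"claw":-0.3},{"turn":[0,0,0],"delta_pos":[-0.0085,-0.0355,0],"claw":-0.3},{"turn":[0,0,0],"delta_pos":[-0.0085,-0.0355,0],"claw":-0.3},{"turn":[0,0,0],"delta_pos":[-0.0085,-0.0355,0],"claw":-0.3},{"turn":[0,0,0],"delta_pos":[-0.0085,-0.0355,0],"claw":-0.3},{"turn":[0,0,0],"delta_pos":[-0.0085,-0.0355,0],"claw":-0.3},{"turn":[0,0,0],"delta_pos":[-0.0085,-0.0355,0],"claw":-0.3},{"turn":[0,0,0],"delta_pos":[-0.0085,-0.0355,0],"claw":-0.3},{"turn":[0,0,0],"delta_pos":[-0.0085,-0.0355,0],"claw":-0.3},{"turn":[0,0,0],"delta_pos":[-0.0085,-0.0355,0],"claw":-0.3},{"turn":[0,0,0],"delta_pos":[-0.0085,-0.0355,0],"claw":-0.3},{"turn":[0,0,-0.122],"delta_pos":[-0.005,-0.022,0.01],"claw":-0.3},{"turn":[0,0,0],"delta_pos":[0,0,0.04],"claw":-0.3},{"turn":[0,0,0],"delta_pos":[0,0,0.04],"claw":-0.3},{"turn":[0,0,0],"delta_pos":[0,0,0],"claw":-0.3},{"turn":[0,0,0],"delta_pos":[0,0,0],"claw":-0.3}]' 40
python3 - <<'E'
from cell import *
from h import *
np.set_printoptions(precision=4,suppress=True)
s=sense();g=grab_frame("wrist");np.savez("pics/w7.npz",**g,ee_pos=s["ee_pos"],ee_rot=s["ee_rot"]);cv2.imwrite("pics/w7.png",g["frame"][:,:,::-1])
p=proj(g,[.4829,.3364,.026],s)[0];print(p,hs(g,s,p,w=45));to(s,.4829,.3364,.010,.12)
E
```

```text
time: 15.95
ee_pos: [0.4831, 0.336, 0.1594]
ee_rot: [3.135, 0.188, -0.002]
ft_force: [0.5, 0.3, 1.6]
opening: 0.0553
gripper_force: 0.0
[273.9319 203.7961] (array([0.4846, 0.3374]), array([0.0359, 0.0325]), np.float64(6.842719078063965), np.float64(11.340709290872885), array([6.8582]))
shift [ 0.0001 -0.0005  0.1494] yaw now 0.1197 tilt [-0.0014 -0.0008 -1.    ] turn_z -0.0003
```

View pics/w7.png

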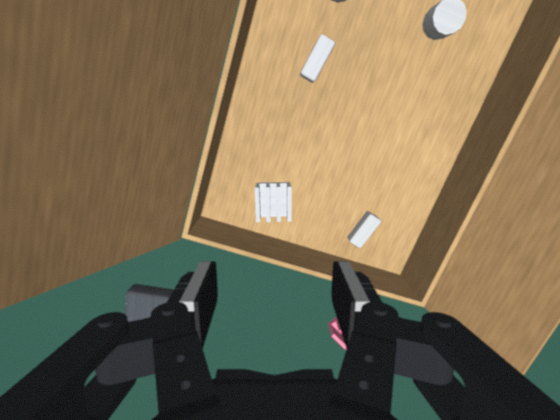

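The heatsink is at (273,202), with its fins aligned to the tool and clear of the walls. Descending.

```bash
python3 -m inch '[{"turn":[0,0,0],"delta_pos":[0,-0.001,0.04],"claw":-0.3},{"turn":[0,0,0],"delta_pos":[0,0,0.04],"claw":-0.3},{"turn":[0,0,0],"delta_pos":[0,0,0.04],"claw":-0.3},{"turn":[0,0,0],"delta_pos":[0,0,0.02],"claw":-0.3},{"turn":[0,0,0],"delta_pos":[0,0,0.01],"claw":-0.3},{"turn":[0,0,0],"delta_pos":[0,0,0],"claw":-0.3},{"turn":[0,0,0],"delta_pos":[0,0,0],"claw":0.1},{"turn":[0,0,0],"delta_pos":[0,0,0],"claw":0.3},{"turn":[0,0,0],"delta_pos":[0,0,0],"claw":1},{"turn":[0,0,0],"delta_pos":[0,0,0],"claw":1},{"turn":[0,0,0],"delta_pos":[0,0,0],"claw":1}]' 40
python3 - <<'E'
from cell import *
from h import *
s=sense();to(s,.636,-.0972,s["ee_pos"][2],0)
E
```

```text
time: 17.1
ee_pos: [0.4852, 0.3383, 0.0116]
ee_rot: [-3.134, -0.188, -0.007]
ft_force: [-0.6, -0.0, 7.4]
opening: 0.031
gripper_force: 41.0
shift [ 9.770e-02  4.504e-01 -4.000e-04] yaw now 0.1198 tilt [ 0.0043  0.0024 -1.    ] turn_z 0.1198
```

```bash
python3 -m inch '[{"turn":[0,0,0],"delta_pos":[0,0,-0.02],"claw":1},{"turn":[0,0,0],"delta_pos":[0,0,-0.04],"claw":1},{"turn":[0,0,0],"delta_pos":[0,0,-0.05],"claw":1},{"turn":[0,0,0],"delta_pos":[0,0,-0.05],"claw":1},{"turn":[0,0,0],"delta_pos":[0,0,-0.04],"claw":1},{"turn":[0,0,0],"delta_pos":[0.004,0.02,-0.02],"claw":1},{"turn":[0,0,0],"delta_pos":[0.0085,0.039,0],"claw":1},{"turn":[0,0,0],"delta_pos":[0.0085,0.039,0],"claw":1},{"turn":[0,0,0],"delta_pos":[0.0085,0.039,0],"claw":1},{"turn":[0,0,0],"delta_pos":[0.0085,0.039,0],"claw":1},{"turn":[0,0,0],"delta_pos":[0.0085,0.039,0],"claw":1},{"turn":[0,0,0],"delta_pos":[0.0085,0.039,0],"claw":1},{"turn":[0,0,0],"delta_pos":[0.0085,0.039,0],"claw":1},{"turn":[0,0,0],"delta_pos":[0.0085,0.039,0],"claw":1},{"turn":[0,0,0],"delta_pos":[0.0085,0.039,0],"claw":1},{"turn":[0,0,0],"delta_pos":[0.0085,0.039,0],"claw":1},{"turn":[0,0,0],"delta_pos":[0.0087,0.04,0],"claw":1},{"turn":[0,0,0.12],"delta_pos":[0,0,0],"claw":1},{"turn":[0,0,0],"delta_pos":[0,0,0],"claw":1},{"turn":[0,0,0],"delta_pos":[0,0,0],"claw":1}]' 40
python3 - <<'E'
from cell import *
from h import *
s=sense();g=grab_frame("wrist");np.savez("pics/w8.npz",**g,ee_pos=s["ee_pos"],ee_rot=s["ee_rot"]);cv2.imwrite("pics/w8.png",g["frame"][:,:,::-1])
t=grab_frame("top");print(rimpan(g,s,(.611,-.097)),rimpan(t,None,(.613,-.099)))
to(s,.636,-.0972,.06,0)
E
```

```text
time: 19.1
ee_pos: [0.6337, -0.0975, 0.2297]
ee_rot: [-3.141, -0.004, -0.0]
ft_force: [-0.0, -0.5, 0.1]
opening: 0.0315
gripper_force: 40.2
(array([ 0.60834354, -0.09673316]), np.float64(0.07952535479940497), 57) (array([ 0.61411626, -0.10119704]), np.float64(0.07967498832298822), 42)
shift [ 0.0023 -0.0003  0.1697] yaw now 0.0023 tilt [ 0.e+00  4.e-04 -1.e+00] turn_z 0.0023
```

View pics/w8.png

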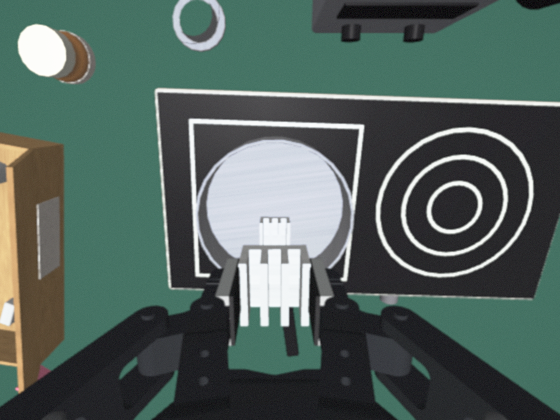

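The first heatsink sits in the pan at (275,232) and the second is held. The pan is still in the square. Lowering.

```bash
python3 -m inch '[{"turn":[0,0,0],"delta_pos":[0.004,0,0.04],"claw":1},{"turn":[0,0,0],"delta_pos":[0,0,0.05],"claw":1},{"turn":[0,0,0],"delta_pos":[0,0,0.05],"claw":1},{"turn":[0,0,0],"delta_pos":[0,0,0.03],"claw":1},{"turn":[0,0,0],"delta_pos":[0,0,0.01],"claw":1},{"turn":[0,0,0],"delta_pos":[0,0,0.006],"claw":1},{"turn":[0,0,0],"delta_pos":[0,0,0],"claw":1},{"turn":[0,0,0],"delta_pos":[0,0,0],"claw":0.2},{"turn":[0,0,0],"delta_pos":[0,0,0],"claw":-0.2},{"turn":[0,0,0],"delta_pos":[0,0,0],"claw":-0.2},{"turn":[0,0,0],"delta_pos":[0,0,0],"claw":-0.2}]' 40
python3 -m inch '[{"turn":[0,0,0],"delta_pos":[0,0,-0.03],"claw":-0.2},{"turn":[0,0,0],"delta_pos":[0,0,-0.05],"claw":-0.2},{"turn":[0,0,0],"delta_pos":[0,0,-0.05],"claw":-0.3},{"turn":[0,0,0],"delta_pos":[-0.04,0,-0.05],"claw":-0.3},{"turn":[0,0,0],"delta_pos":[-0.045,0,-0.05],"claw":-0.3},{"turn":[0,0,0],"delta_pos":[-0.045,0,0],"claw":-0.3},{"turn":[0,0,0],"delta_pos":[0,0,0],"claw":-0.3},{"turn":[0,0,0],"delta_pos":[0,0,0],"claw":-0.3}]'
python3 - <<'E'
from cell import *
from h import *
s=sense();g=grab_frame("wrist");np.savez("pics/w9.npz",**g,ee_pos=s["ee_pos"],ee_rot=s["ee_rot"]);cv2.imwrite("pics/w9.png",g["frame"][:,:,::-1])
print(rimpan(g,s,(.611,-.097)))
E
```

```text
time: 20.3
ee_pos: [0.6386, -0.098, 0.0443]
ee_rot: [3.141, -0.0, 0.003]
ft_force: [0.5, 1.3, -0.1]
opening: 0.0514
gripper_force: 0.0
time: 21.1
ee_pos: [0.5272, -0.0977, 0.2503]
ee_rot: [3.141, -0.001, 0.002]
ft_force: [-0.0, 0.3, -0.3]
opening: 0.0556
gripper_force: 0.0
(array([ 0.61615407, -0.09698003]), np.float64(0.08148180268605804), 45)
```

View pics/w9.png

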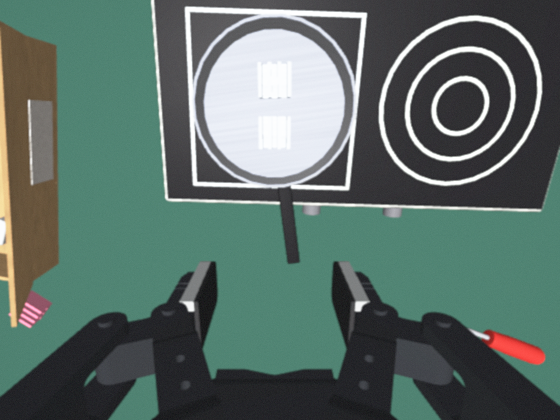

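Both heatsinks lie in the pan, at (275,80) and (275,132), and the handle runs from (285,188) to (293,262). That was my last picture, so everything from here is numeric.

Run:
```python
from cell import *
from h import *
np.set_printoptions(precision=4,suppress=True)
g,s=load("pics/w9.npz");h=handle(g,s,box=(276,216,303,270));print(h)
ax=np.array([np.cos(h[1]),np.sin(h[1])]);print("centre from tip",h[2]+ax*.166,"yaw",h[1])
print(rimpan(g,s,(.611,-.097),rmin=.072,rmax=.082))
print("rings",rimpan(g,s,(.612,-.2965),z=.03,rmin=.08,rmax=.091))
gp=h[2]+ax*.049;print("grip",gp);to(sense(),*gp,.10,h[1])
```

```text
(array([ 0.474 , -0.1152]), np.float64(0.11845959964384495), array([ 0.4492, -0.1182]), array([ 0.5011, -0.112 ]), 463)
centre from tip [ 0.614  -0.0986] yaw 0.11845959964384495
(array([ 0.6105, -0.0973]), np.float64(0.07735778006016798), 85)
rings (array([ 0.6118, -0.2961]), np.float64(0.08606714920410155), 120)
grip [ 0.4978 -0.1124]
shift [-0.031   0.0144  0.1501] yaw now -0.0006 tilt [ 0.0017 -0.0003 -1.    ] turn_z -0.119
```

```bash
python3 -m inch '[{"turn":[0,0,-0.125],"delta_pos":[-0.0325,0.0135,0],"claw":-0.3},{"turn":[0,0,0],"delta_pos":[0,0,0.05],"claw":-0.3},{"turn":[0,0,0],"delta_pos":[0,0,0.05],"claw":-0.3},{"turn":[0,0,0],"delta_pos":[0,0,0.05],"claw":-0.3},{"turn":[0,0,0],"delta_pos":[0,0,0],"claw":-0.3},{"turn":[0,0,0],"delta_pos":[0,0,0],"claw":-0.3}]' 60
python3 - <<'E'
from cell import *
from h import *
np.set_printoptions(precision=4,suppress=True)
s=sense();g=grab_frame("wrist");np.savez("pics/w10.npz",**g,ee_pos=s["ee_pos"],ee_rot=s["ee_rot"])
tip=proj(g,[.4965,-.1115,.072],s)[0];print(tip,handle(g,s,box=(255,230,300,345),th=50))
to(s,.4965,-.1115,.05,.125)
E
```

```text
time: 21.75
ee_pos: [0.4966, -0.1114, 0.0989]
ee_rot: [-3.135, -0.196, 0.004]
ft_force: [0.8, -0.2, -0.2]
opening: 0.0555
gripper_force: 0.0
[274.8978 253.0667] (array([ 0.4701, -0.1162]), np.float64(0.09205120521404797), array([ 0.4492, -0.1181]), array([ 0.5096, -0.1126]), 847)
shift [0.     0.0001 0.0489] yaw now 0.1249 tilt [-0.0023  0.0008 -1.    ] turn_z -0.0001
```

```bash
python3 -m inch '[{"turn":[0,0,0],"delta_pos":[0,0.0015,0.03],"claw":-0.3},{"turn":[0,0,0],"delta_pos":[0,0,0.019],"claw":-0.3},{"turn":[0,0,0],"delta_pos":[0,0,0],"claw":-0.3},{"turn":[0,0,0],"delta_pos":[0,0,0],"claw":0.2},{"turn":[0,0,0],"delta_pos":[0,0,0],"claw":0.5},{"turn":[0,0,0],"delta_pos":[0,0,0],"claw":1},{"turn":[0,0,0],"delta_pos":[0,0,0],"claw":1},{"turn":[0,0,0],"delta_pos":[0,0,0],"claw":1},{"turn":[0,0,0],"delta_pos":[0,0,0],"claw":1}]' 70
python3 - <<'E'
from cell import *
from h import *
s=sense();p=s["ee_pos"];print(p);to(s,p[0]+.0013,p[1]-.1988,p[2])
E
```

```text
time: 22.7
ee_pos: [0.4977, -0.1131, 0.0526]
ee_rot: [3.134, 0.196, 0.006]
ft_force: [-0.6, 1.0, 7.6]
opening: 0.0125
gripper_force: 69.7
[ 0.49767332 -0.11308987  0.05256786]
shift [-0.0235  0.1974  0.0002] yaw now 0.1252 tilt [ 0.0038 -0.001  -1.    ]
```

```bash
python3 -m inch '[{"turn":[0,0,0],"delta_pos":[-0.0006,0.005,0],"claw":1},{"turn":[0,0,0],"delta_pos":[-0.0012,0.01,0],"claw":1},{"turn":[0,0,0],"delta_pos":[-0.0012,0.01,0],"claw":1},{"turn":[0,0,0],"delta_pos":[-0.0012,0.01,0],"claw":1},{"turn":[0,0,0],"delta_pos":[-0.0012,0.01,0],"claw":1},{"turn":[0,0,0],"delta_pos":[-0.0012,0.01,0],"claw":1},{"turn":[0,0,0],"delta_pos":[-0.0012,0.01,0],"claw":1},{"turn":[0,0,0],"delta_pos":[-0.0012,0.01,0],"claw":1},{"turn":[0,0,0],"delta_pos":[-0.0012,0.01,0],"claw":1},{"turn":[0,0,0],"delta_pos":[-0.0012,0.01,0],"claw":1},{"turn":[0,0,0],"delta_pos":[-0.0012,0.01,0],"claw":1}]' 70
python3 -m inch '[{"turn":[0,0,0],"delta_pos":[-0.0012,0.01,0],"claw":1},{"turn":[0,0,0],"delta_pos":[-0.0012,0.01,0],"claw":1},{"turn":[0,0,0],"delta_pos":[-0.0012,0.01,0],"claw":1},{"turn":[0,0,0],"delta_pos":[-0.0012,0.01,0],"claw":1},{"turn":[0,0,0],"delta_pos":[-0.0012,0.01,0],"claw":1},{"turn":[0,0,0],"delta_pos":[-0.0012,0.01,0],"claw":1},{"turn":[0,0,0],"delta_pos":[-0.0012,0.01,0],"claw":1},{"turn":[0,0,0],"delta_pos":[-0.0012,0.01,0],"claw":1},{"turn":[0,0,0],"delta_pos":[-0.001,0.008,0],"claw":1},{"turn":[0,0,0],"delta_pos":[-0.0005,0.0044,0],"claw":1},{"turn":[0,0,0],"delta_pos":[0,0,0],"claw":1},{"turn":[0,0,0],"delta_pos":[0,0,0],"claw":1}]' 70
python3 - <<'E'
from cell import *
from h import *
np.set_printoptions(precision=4,suppress=True)
s=sense();to(s,.4977+.0013,-.1131-.1988,.0526,.125)
g=grab_frame("wrist");a=np.array([np.cos(.125),np.sin(.125)]);c=s["ee_pos"][:2]+.1145*a
print(c,rimpan(g,s,c,rmin=.072,rmax=.082))
E
```

```text
time: 23.8
ee_pos: [0.4976, -0.217, 0.0525]
ee_rot: [-3.133, -0.197, -0.004]
ft_force: [1.3, 7.2, 9.1]
opening: 0.0126
gripper_force: 70.0
time: 25.0
ee_pos: [0.498, -0.3109, 0.0525]
ee_rot: [-3.135, -0.197, -0.003]
ft_force: [0.6, 4.9, 8.0]
opening: 0.0123
gripper_force: 69.8
shift [ 0.0009  0.0012 -0.0001] yaw now 0.1252 tilt [ 0.002   0.0005 -1.    ] turn_z 0.0002
[ 0.6116 -0.2966] (array([ 0.6107, -0.2947]), np.float64(0.07659802834599203), 57)
```

Release, rise to the same vantage and measure.

```bash
python3 -m inch '[{"turn":[0,0,0],"delta_pos":[0.0009,0.0012,0],"claw":1},{"turn":[0,0,0],"delta_pos":[0,0,0],"claw":1},{"turn":[0,0,0],"delta_pos":[0,0,0],"claw":0.3},{"turn":[0,0,0],"delta_pos":[0,0,0],"claw":-0.3},{"turn":[0,0,0],"delta_pos":[0,0,0],"claw":-0.3},{"turn":[0,0,0],"delta_pos":[0,0,0],"claw":-0.3},{"turn":[0,0,0],"delta_pos":[0,0,-0.02],"claw":-0.3},{"turn":[0,0,0],"delta_pos":[0,0,-0.04],"claw":-0.3},{"turn":[0,0,0],"delta_pos":[0,0,-0.05],"claw":-0.3},{"turn":[0,0,0],"delta_pos":[0,0,-0.05],"claw":-0.3},{"turn":[0,0,0],"delta_pos":[0,0,-0.05],"claw":-0.3},{"turn":[0,0,0],"delta_pos":[0.03,0,0],"claw":-0.3},{"turn":[0,0,0],"delta_pos":[0,0,0],"claw":-0.3},{"turn":[0,0,0],"delta_pos":[0,0,0],"claw":-0.3}]' 70
python3 - <<'E'
from cell import *
from h import *
np.set_printoptions(precision=4,suppress=True)
s=sense();g=grab_frame("wrist");np.savez("pics/w11.npz",**g,ee_pos=s["ee_pos"],ee_rot=s["ee_rot"])
for r in((.072,.082),(.074,.080)):print(rimpan(g,s,(.612,-.296),rmin=r[0],rmax=r[1]))
# inner floor/rim inner edge and outer ring (172mm) as cross-checks
print("ring",rimpan(g,s,(.612,-.2961),z=.03,rmin=.083,rmax=.09))
t=grab_frame("top");print("top",rimpan(t,None,(.614,-.299),rmin=.072,rmax=.082))
C=cloud(g,s);d=np.hypot(C[...,0]-.612,C[...,1]+.296)<.06;h=d&(C[...,2]>.048)&(C[...,2]<.065);v,u=np.nonzero(h);print("heatsink pts",h.sum(),C[h].mean(0),C[h].min(0),C[h].max(0))
E
```

```text
time: 26.45
ee_pos: [0.5278, -0.3087, 0.26]
ee_rot: [-3.135, -0.197, 0.002]
ft_force: [-1.1, -0.1, -0.2]
opening: 0.0556
gripper_force: 0.0
(array([ 0.6109, -0.2948]), np.float64(0.07735474307939562), 120)
(array([ 0.6109, -0.2948]), np.float64(0.07735474307939562), 120)
ring (array([ 0.612 , -0.2942]), np.float64(0.0880380955968694), 120)
top (array([ 0.6137, -0.2952]), np.float64(0.0783531642802479), 62)
heatsink pts 925 [ 0.6136 -0.2952  0.0549] [ 0.5707 -0.3116  0.048 ] [ 0.6527 -0.2789  0.0575]
```

The pan is centred on the rings to within about 2 mm and both heatsinks are inside it. Next are the flaps.

Run:
```python
from cell import *
from h import *
s=sense();to(s,.528,.084,.26,-.19)
```

```text
shift [ 5.010e-02 -3.894e-01 -3.000e-04] yaw now 0.1247 tilt [-0.003   0.0016 -1.    ] turn_z 0.3147
```

```bash
python3 -m inch '[{"turn":[0,0,0],"delta_pos":[0.0025,-0.02,-0.02],"claw":0},{"turn":[0,0,0],"delta_pos":[0.005,-0.037,0],"claw":1},{"turn":[0,0,0],"delta_pos":[0.005,-0.037,0],"claw":1},{"turn":[0,0,0],"delta_pos":[0.005,-0.037,0],"claw":1},{"turn":[0,0,0],"delta_pos":[0.005,-0.037,0],"claw":1},{"turn":[0,0,0],"delta_pos":[0.005,-0.037,0],"claw":1},{"turn":[0,0,0],"delta_pos":[0.005,-0.037,0],"claw":1},{"turn":[0,0,0],"delta_pos":[0.005,-0.037,0],"claw":1},{"turn":[0,0,0],"delta_pos":[0.005,-0.037,0],"claw":1},{"turn":[0,0,0],"delta_pos":[0.005,-0.037,0],"claw":1},{"turn":[0,0,0],"delta_pos":[0.004,-0.036,0],"claw":1},{"turn":[0,0,0.11],"delta_pos":[0,0,0],"claw":1},{"turn":[0,0,0.11],"delta_pos":[0,0,0],"claw":1},{"turn":[0,0,0.095],"delta_pos":[0,0,0],"claw":1},{"turn":[0,0,0],"delta_pos":[0,0,0],"claw":1},{"turn":[0,0,0],"delta_pos":[0,0,0],"claw":1}]' 40
python3 - <<'E'
from cell import *
from h import *
np.set_printoptions(precision=4,suppress=True)
s=sense();to(s,.528,.084,.10,-.19)
for n in("top","wrist"):
    g=grab_frame(n);C=cloud(g,s if n=="wrist" else None)
    c=np.array([.5675,.2755]);x=np.array([.982,-.1874]);y=np.array([.1874,.982])
    L=np.stack([(C[...,:2]-c)@x,(C[...,:2]-c)@y,C[...,2]],-1)
    m=(abs(L[...,0])<.12)&(L[...,1]>-.2)&(L[...,1]<-.09)&(L[...,2]>.08)&(L[...,2]<.16)
    if m.sum():print(n,m.sum(),"narrow flap pts y,z pct",np.percentile(L[m],[2,50,98],axis=0))
E
```

```text
time: 28.15
ee_pos: [0.5299, 0.083, 0.2798]
ee_rot: [3.127, -0.295, -0.003]
ft_force: [0.1, -0.5, -0.0]
opening: -0.0002
gripper_force: 0.0
shift [-0.0018 -0.0007  0.1798] yaw now -0.1884 tilt [-0.0018 -0.0003 -1.    ] turn_z 0.0016
top 240 narrow flap pts y,z pct [[-0.1169 -0.1497  0.0809]
 [-0.057  -0.138   0.1094]
 [ 0.0043 -0.1238  0.1287]]
wrist 4071 narrow flap pts y,z pct [[-0.1133 -0.1476  0.0816]
 [ 0.0199 -0.1379  0.1125]
 [ 0.1165 -0.1229  0.1263]]
```

```bash
python3 -m inch '[{"turn":[0,0,0],"delta_pos":[0,0,0.05],"claw":1},{"turn":[0,0,0],"delta_pos":[0,0,0.05],"claw":1},{"turn":[0,0,0],"delta_pos":[0,0,0.05],"claw":1},{"turn":[0,0,0],"delta_pos":[0,0,0.03],"claw":1},{"turn":[0,0,0],"delta_pos":[0,-0.01,0],"claw":1},{"turn":[0,0,0],"delta_pos":[0,-0.012,0],"claw":1},{"turn":[0,0,0],"delta_pos":[0,-0.012,0],"claw":1},{"turn":[0,0,0],"delta_pos":[0,-0.012,0],"claw":1},{"turn":[0,0,0],"delta_pos":[0,-0.012,0],"claw":1},{"turn":[0,0,0],"delta_pos":[0,-0.012,0],"claw":1},{"turn":[0,0,0],"delta_pos":[0,-0.012,0],"claw":1},{"turn":[0,0,0],"delta_pos":[0,-0.012,0],"claw":1},{"turn":[0,0,0],"delta_pos":[0,-0.012,0],"claw":1},{"turn":[0,0,0],"delta_pos":[0,-0.012,0],"claw":1},{"turn":[0,0,0],"delta_pos":[0,-0.012,0],"claw":1},{"turn":[0,0,0],"delta_pos":[0,-0.012,0],"claw":1}]' 40
python3 -m inch '[{"turn":[0,0,0],"delta_pos":[0,-0.005,0.01],"claw":1},{"turn":[0,0,0],"delta_pos":[0,0,0.01],"claw":1},{"turn":[0,0,0],"delta_pos":[0,0,0.01],"claw":1},{"turn":[0,0,0],"delta_pos":[0,0,0.004],"claw":1},{"turn":[0,0,0],"delta_pos":[0,0,0],"claw":1},{"turn":[0,0,0],"delta_pos":[0,0,0],"claw":1}]'
```

```text
time: 29.85
ee_pos: [0.5577, 0.2239, 0.1004]
ee_rot: [-3.127, 0.298, 0.0]
ft_force: [-0.8, -0.6, -0.3]
opening: 0.0001
gripper_force: 0.3
time: 30.45
ee_pos: [0.5582, 0.2273, 0.0662]
ee_rot: [3.127, -0.299, -0.001]
ft_force: [0.7, 0.0, 1.7]
opening: 0.0001
gripper_force: 0.0
```

```bash
python3 -m inch '[{"turn":[0,0,0],"delta_pos":[0,0,0.003],"claw":1},{"turn":[0,0,0],"delta_pos":[0,0,0.002],"claw":1},{"turn":[0,0,0],"delta_pos":[0,0,0.002],"claw":1},{"turn":[0,0,0],"delta_pos":[0,0,0],"claw":1}]'
python3 -m inch '[{"turn":[0,0,0],"delta_pos":[0,0,0.001],"claw":1},{"turn":[0,0,0],"delta_pos":[0,0,0.001],"claw":1},{"turn":[0,0,0],"delta_pos":[0,0,0],"claw":1}]'
```

```text
time: 30.85
ee_pos: [0.5584, 0.2276, 0.0594]
ee_rot: [3.127, -0.298, -0.0]
ft_force: [-0.4, 0.4, 0.3]
opening: 0.0002
gripper_force: 0.0
time: 31.15
ee_pos: [0.5584, 0.2277, 0.0589]
ee_rot: [-3.127, 0.298, -0.001]
ft_force: [-2.5, -0.6, 8.7]
opening: 0.0
gripper_force: 4.5
```

```bash
python3 -m inch '[{"turn":[0,0,0],"delta_pos":[0,0,-0.02],"claw":1},{"turn":[0,0,0],"delta_pos":[0,0,-0.05],"claw":1},{"turn":[0,0,0],"delta_pos":[0,0,-0.05],"claw":1},{"turn":[0,0,0],"delta_pos":[0,0,-0.05],"claw":1},{"turn":[0,0,0],"delta_pos":[0,0,-0.05],"claw":1},{"turn":[0,0,0],"delta_pos":[0,0,-0.05],"claw":1},{"turn":[0,0,0],"delta_pos":[0,-0.02,0],"claw":1},{"turn":[0,0,0],"delta_pos":[0,-0.03,0],"claw":1},{"turn":[0,0,0],"delta_pos":[0,0,0],"claw":1}]'
python3 - <<'E'
from cell import *
from h import *
np.set_printoptions(precision=4,suppress=True)
s=sense();to(s,.5675+.1874*.24,.2755+.982*.24,.16,-.19)
c=np.array([.5675,.2755]);x=np.array([.982,-.1874]);y=np.array([.1874,.982])
for n in("top","wrist","side"):
    g=grab_frame(n);C=cloud(g,s if n=="wrist" else None)
    L=np.stack([(C[...,:2]-c)@x,(C[...,:2]-c)@y,C[...,2]],-1)
    m=(abs(L[...,0])<.12)&(L[...,1]>-.105)&(L[...,1]<-.03)&(L[...,2]>.03)&(L[...,2]<.16)
    w=(abs(L[...,0])<.12)&(L[...,1]>.09)&(L[...,1]<.25)&(L[...,2]>.07)&(L[...,2]<.23)
    for k,q in(("narrow",m),("wide",w)):
        if q.sum():
            A=np.c_[L[q][:,1],np.ones(q.sum())];print(n,k,q.sum(),np.percentile(L[q],[2,50,98],axis=0),"slope",np.linalg.lstsq(A,L[q][:,2],rcond=None)[0])
E
```

```text
time: 32.05
ee_pos: [0.5682, 0.2799, 0.3272]
ee_rot: [-3.126, 0.294, -0.001]
ft_force: [-0.4, -0.7, -0.7]
opening: -0.0001
gripper_force: 0.0
shift [ 0.0003 -0.2351  0.1678] yaw now -0.1877 tilt [ 0.0007  0.0022 -1.    ] turn_z 0.0023
top narrow 1471 [[-0.1149 -0.1034  0.0533]
 [-0.0021 -0.0684  0.0591]
 [ 0.1147 -0.0331  0.0646]] slope [-0.0079  0.0585]
top wide 1056 [[-0.1158  0.113   0.0735]
 [-0.0491  0.1385  0.1358]
 [ 0.0089  0.1643  0.1994]] slope [ 2.4729 -0.2066]
wrist narrow 10731 [[-0.1136 -0.1036  0.0567]
 [ 0.0156 -0.0675  0.0584]
 [ 0.1165 -0.0315  0.0601]] slope [0.0021 0.0585]
wrist wide 24261 [[-0.1135  0.1188  0.0747]
 [ 0.0194  0.1503  0.1544]
 [ 0.1165  0.1698  0.199 ]] slope [ 2.5079 -0.2228]
side narrow 2229 [[-0.116  -0.1036  0.0553]
 [-0.0096 -0.0664  0.0579]
 [ 0.1142 -0.0313  0.0605]] slope [-0.0006  0.0578]
side wide 1058 [[-0.1164  0.1216  0.074 ]
 [-0.0139  0.154   0.1558]
 [ 0.1159  0.1702  0.1991]] slope [ 2.6045 -0.2439]
```

The narrow flap lies flat: its top is level at 58.5 mm, checked in three views. Moving beyond the wide flap.

```bash
python3 -m inch '[{"turn":[0,0,0],"delta_pos":[0,-0.035,0],"claw":1},{"turn":[0,0,0],"delta_pos":[0,-0.04,0],"claw":1},{"turn":[0,0,0],"delta_pos":[0,-0.04,0],"claw":1},{"turn":[0,0,0],"delta_pos":[0,-0.04,0],"claw":1},{"turn":[0,0,0],"delta_pos":[0,-0.04,0],"claw":1},{"turn":[0,0,0],"delta_pos":[0,-0.04,0],"claw":1},{"turn":[0,0,0],"delta_pos":[0,-0.005,0.04],"claw":1},{"turn":[0,0,0],"delta_pos":[0,0,0.05],"claw":1},{"turn":[0,0,0],"delta_pos":[0,0,0.05],"claw":1},{"turn":[0,0,0],"delta_pos":[0,0,0.035],"claw":1},{"turn":[0,0,0],"delta_pos":[0,0,0],"claw":1},{"turn":[0,0,0],"delta_pos":[0,0,0],"claw":1}]'
```

```text
time: 33.4
ee_pos: [0.6133, 0.5116, 0.152]
ee_rot: [3.126, -0.299, -0.002]
ft_force: [-0.2, 0.5, 1.0]
opening: 0.0003
gripper_force: 0.0
```

```bash
python3 -m inch '[{"turn":[0,0,0],"delta_pos":[0,0.015,0],"claw":1},{"turn":[0,0,0],"delta_pos":[0,0.015,0],"claw":1},{"turn":[0,0,0],"delta_pos":[0,0.015,0],"claw":1},{"turn":[0,0,0],"delta_pos":[0,0.015,0],"claw":1},{"turn":[0,0,0],"delta_pos":[0,0.015,0],"claw":1},{"turn":[0,0,0],"delta_pos":[0,0.015,0],"claw":1},{"turn":[0,0,0],"delta_pos":[0,0.015,0],"claw":1},{"turn":[0,0,0],"delta_pos":[0,0.015,0],"claw":1},{"turn":[0,0,0],"delta_pos":[0,0.015,0],"claw":1},{"turn":[0,0,0],"delta_pos":[0,0.015,0],"claw":1},{"turn":[0,0,0],"delta_pos":[0,0.015,0],"claw":1},{"turn":[0,0,0],"delta_pos":[0,0.015,0],"claw":1},{"turn":[0,0,0],"delta_pos":[0,0.015,0],"claw":1},{"turn":[0,0,0],"delta_pos":[0,0.015,0],"claw":1},{"turn":[0,0,0],"delta_pos":[0,0.015,0],"claw":1}]'
python3 -m inch '[{"turn":[0,0,0],"delta_pos":[0,0.005,0.015],"claw":1},{"turn":[0,0,0],"delta_pos":[0,0.005,0.015],"claw":1},{"turn":[0,0,0],"delta_pos":[0,0.005,0.015],"claw":1},{"turn":[0,0,0],"delta_pos":[0,0.005,0.015],"claw":1},{"turn":[0,0,0],"delta_pos":[0,0.005,0.01],"claw":1},{"turn":[0,0,0],"delta_pos":[0,0,0.008],"claw":1},{"turn":[0,0,0],"delta_pos":[0,0,0.003],"claw":1},{"turn":[0,0,0],"delta_pos":[0,0,0],"claw":1},{"turn":[0,0,0],"delta_pos":[0,0,0],"claw":1}]'
```

```text
time: 34.9
ee_pos: [0.5704, 0.2902, 0.152]
ee_rot: [3.127, -0.299, -0.001]
ft_force: [0.6, -0.1, -0.5]
opening: 0.0001
gripper_force: 0.1
time: 35.8
ee_pos: [0.5665, 0.2674, 0.072]
ee_rot: [-3.127, 0.298, -0.001]
ft_force: [0.0, 0.2, -0.0]
opening: -0.0001
gripper_force: 0.0
```

```bash
python3 -m inch '[{"turn":[0,0,0],"delta_pos":[0,0,0.003],"claw":1},{"turn":[0,0,0],"delta_pos":[0,0,0.003],"claw":1},{"turn":[0,0,0],"delta_pos":[0,0,0.001],"claw":1},{"turn":[0,0,0],"delta_pos":[0,0,0],"claw":1}]'
python3 -m inch '[{"turn":[0,0,0],"delta_pos":[0,0,0.001],"claw":1},{"turn":[0,0,0],"delta_pos":[0,0,0.001],"claw":1},{"turn":[0,0,0],"delta_pos":[0,0,0],"claw":1}]'
```

```text
time: 36.2
ee_pos: [0.5658, 0.267, 0.0643]
ee_rot: [3.127, -0.298, -0.001]
ft_force: [-0.9, -1.4, -0.5]
opening: 0.0004
gripper_force: 0.0
time: 36.5
ee_pos: [0.5661, 0.2671, 0.0638]
ee_rot: [-3.127, 0.298, -0.001]
ft_force: [-2.3, -1.2, 7.8]
opening: -0.0
gripper_force: 3.8
```

Contact at 7.8 N on the flat wide flap. Rise and check the flap and the pan.

```bash
python3 -m inch '[{"turn":[0,0,0],"delta_pos":[0,0,-0.02],"claw":1},{"turn":[0,0,0],"delta_pos":[0,0,-0.05],"claw":1},{"turn":[0,0,0],"delta_pos":[0,0,-0.05],"claw":1},{"turn":[0,0,0],"delta_pos":[0,0,-0.05],"claw":1},{"turn":[0,0,0],"delta_pos":[0,0,-0.05],"claw":1},{"turn":[0,0,0],"delta_pos":[0,0,-0.05],"claw":1},{"turn":[0,0,0],"delta_pos":[0,0,0],"claw":1},{"turn":[0,0,0],"delta_pos":[0,0,0],"claw":1}]'
python3 - <<'E'
from cell import *
from h import *
np.set_printoptions(precision=4,suppress=True)
s=sense()
c=np.array([.5675,.2755]);x=np.array([.982,-.1874]);y=np.array([.1874,.982])
for n in("top","wrist","side"):
    g=grab_frame(n);np.savez(f"pics/{n}9.npz",**g,ee_pos=s["ee_pos"],ee_rot=s["ee_rot"]);C=cloud(g,s if n=="wrist" else None)
    L=np.stack([(C[...,:2]-c)@x,(C[...,:2]-c)@y,C[...,2]],-1)
    for k,a,b in(("narrow",-.105,-.055),("wide",-.03,.105)):
        q=(abs(L[...,0])<.12)&(L[...,1]>a)&(L[...,1]<b)&(L[...,2]>-.01)&(L[...,2]<.1)
        if q.sum(): A=np.c_[L[q][:,1],np.ones(q.sum())];print(n,k,q.sum(),np.percentile(L[q][:,2],[2,50,98]),"slope",np.linalg.lstsq(A,L[q][:,2],rcond=None)[0])
    if n=="top": print("pan",rimpan(g,None,(.6137,-.2952),rmin=.072,rmax=.082)); print("ref",rimpan(dict(np.load("pics/top1.npz")),None,(.612,-.296),z=.03,rmin=.08,rmax=.092))
to(s,.5278,-.2,.30,.12)
E
```

```text
time: 37.3
ee_pos: [0.5666, 0.2673, 0.3345]
ee_rot: [-3.125, 0.298, -0.006]
ft_force: [-0.6, -1.0, -0.8]
opening: -0.0001
gripper_force: 0.0
top narrow 1012 [0.0535 0.0591 0.0648] slope [0.0036 0.0593]
top wide 1476 [0.0582 0.064  0.0698] slope [0.0024 0.0638]
pan (array([ 0.613, -0.297]), np.float64(0.078383829731137), 62)
ref (array([ 0.6133, -0.2983]), np.float64(0.0874055298747109), 97)
wrist narrow 6934 [0.0584 0.0601 0.0618] slope [0.0023 0.0603]
wrist wide 19013 [0.0637 0.0654 0.0671] slope [0.0024 0.0653]
side narrow 1445 [0.0552 0.0578 0.0605] slope [-0.001   0.0577]
side wide 4907 [0.0604 0.0629 0.0655] slope [0.0006 0.0629]
shift [0.0501 0.4663 0.0336] yaw now -0.1902 tilt [ 0.004   0.0016 -1.    ] turn_z -0.3102
```

Both flaps are flat, at 59 and 64 mm, and the pan is centred. One more wait and check before handing in.

```bash
python3 -m inch '[{"turn":[0,0,0],"delta_pos":[0,0,0],"claw":1},{"turn":[0,0,0],"delta_pos":[0,0,0],"claw":1},{"turn":[0,0,0],"delta_pos":[0,0,0],"claw":1},{"turn":[0,0,0],"delta_pos":[0,0,0],"claw":1},{"turn":[0,0,0],"delta_pos":[0,0,0],"claw":1},{"turn":[0,0,0],"delta_pos":[0,0,0],"claw":1},{"turn":[0,0,0],"delta_pos":[0,0,0],"claw":1},{"turn":[0,0,0],"delta_pos":[0,0,0],"claw":1},{"turn":[0,0,0],"delta_pos":[0,0,0],"claw":1},{"turn":[0,0,0],"delta_pos":[0,0,0],"claw":1},{"turn":[0,0,0],"delta_pos":[0,0,0],"claw":1},{"turn":[0,0,0],"delta_pos":[0,0,0],"claw":1},{"turn":[0,0,0],"delta_pos":[0,0,0],"claw":1},{"turn":[0,0,0],"delta_pos":[0,0,0],"claw":1},{"turn":[0,0,0],"delta_pos":[0,0,0],"claw":1}]' >/dev/null
python3 - <<'E'
from cell import *
from h import *
g=grab_frame("top");c,R,n=rimpan(g,None,(.6137,-.2952),rmin=.072,rmax=.082);print(c,R,n)
C=cloud(g);q=(abs(C[...,0]-.567)<.08)&(abs(C[...,1]-.30)<.06)&(C[...,2]<.1);z=np.median(C[q][:,2]);print(z)
if np.hypot(*(c-[.6133,-.2975]))<.005 and abs(z-.064)<.003: print(job_done())
E
```

```text
[ 0.61301513 -0.29724925] 0.07833020681688849 69
0.06398827935358964
the job is handed in; nothing more can be done
None
```

The job is handed in: both heatsinks are in the pan, which stands about 1–2 mm off the rings' centre, and the carton is closed with the narrow flap flat under the wide one.

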